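# Load a gypsum bar into the lock-out drying tray

### The job

First pull the drying cabinet's tray straight out by its handle until it locks, and let go. Then take the gypsum bar that stands on its end, lay it on its side on the table without letting it topple (it is brittle), let go, and take it again across its middle to set it gently, lying down, between the orange corner brackets on the tray. Press the green button to release the lock and push the tray fully home with the bar in it, without slamming it; leave the other things where they stand.

Things in the scene. Friction and masses are not known exactly. Their poses are not given: they have to be found in the camera images.
- dryer: Low white steel drying cabinet, fixed to the table, 260 (x) x 200 (y) x 105 mm high. Origin under its centre on the table; its -x axis points out of the front (roughly to the robot), z up. Front face of the housing 130 mm from the origin.
- tray (a joint): Tray extension in m along the cabinet's -x: 0 = home; starts 0 to 0.02. From 0.13 on a buffer spring resists (3.5 to 9 N, plus 2 N friction). At 0.150 it locks and stays there when let go (end stop 0.163, pull to about 0.157); not locked, it creeps back to about 0.13. Pressing the button lets the buffer kick it back to about 0.13; then let the button go and the tray slides freely.
- handle (a point): Middle of the tray's steel bar handle: round bar 12 mm thick, 100 mm long, parallel to the cabinet's y, 78 mm above the table, on a post at each end; 36 mm clear gap between it and the blue tray front (196 mm wide, top edge 98 mm above the table). Can be pinched from above, fingers closing along the cabinet's x. Moves with the tray; axes as the cabinet's.
- cradle (a point): Middle of the bar's place, on the tray floor, 30 mm above the table; axes as the cabinet's; moves with the tray. Orange ribs 12 mm high bound a space 46 (x) by 124 (y) mm at its four corners; the bar lies along y. Side ribs stand 40 to 62 mm from the middle: room for fingers between. Tray out, the blue front is 72 mm to -x and the cabinet's face 78 mm to +x.
- release_top (a point): Centre of the top of the round green button (28 mm across) on the cabinet's roof at the front left (cabinet +y), 121 mm above the table when up. Pressed straight down: spring 2 N rising to 5 N, unlocks after about 8 mm.
- release (a joint): How far the green button is down, m: 0 up, 0.012 at the bottom. It dips by itself while the catch passes as the tray comes out.
- bar: Cream gypsum bar, 34 (x) x 110 (y) x 30 (z) mm, 0.125 kg nominal. Origin in the middle of one 34x110 face, the bar extends 30 mm along its own +z. It starts standing on end, its own y axis vertical. Brittle.
- bar_center (a point): Centre of the gypsum bar, axes as the bar's; 55 mm above the table while it stands.
- jar: Bystander: clear jar with red lid, 62 mm across, 86 mm high, origin under its centre. Stands near the bar, either nearer the robot or farther.
- star: Bystander: gypsum star, 84 mm across, 18 mm high, on the right.
- sander: Bystander: cork sanding block, 54x98x28 mm, on the right.
- tape: Bystander: roll of masking tape, 104 mm across, 25 mm high, on the right.
- drawer_cabinet: Fixed: plywood drawer cabinet at the left edge, 184 (x) x 214 (y) x 205 mm high, origin under its centre. Farther back on the left (x above 0.6, y above 0.38 m from the robot's base) a tall task lamp stands and leans: keep the arm out of there.
- banding_wheel: Fixed: round wooden turntable behind the bar, 200 mm across, 78 mm high, origin under its centre.
There are look-alikes about, which are no part of the job. Of the things like the bar, leave any that is pink or red; of the rest the smaller one is meant.

How it is judged:
By the outcome, as a careful person would: the job done as asked, in the order asked, and still so for the second after the job is handed in, with the robot touching nothing.
It also fails if it takes over 72 s, if anything falls off the work surface, if the arm or the gripper's body presses on something with over 40 N, if the wrist force passes 120 N, or if a joint passes its speed limit or range.

### The arm

A 6-joint arm with a two-finger parallel gripper is mounted at the origin on a cart in front of the work surface, level with it; the furniture and walls round the work are solid. World frame = base frame: x ahead of the robot, y to its left, z up, the work surface at z = 0. Lengths are in m, angles in rad, forces in N, time in s.
With the tool pointing down it reaches from about 0.35 to 0.85 m from the base axis. Payload 8.1 kg.
Tool frame: the origin (TCP) lies at the very end of the fingers, on their centre line; the grasp point (between the pads) lies 19 mm behind it; z points along the fingers, y is the line along which they close (so a half turn about z gives the same grasp; the last joint's range is limited). The gripper opens to 85 mm and grips with 20 to 120 N. Pads are 22 mm wide; open, the fingers measure 114 mm over their backs; the gripper's body (76 mm by 85 mm) begins 54 mm behind the grasp point. The pads swing forward as they close: fully open they stand 13 mm farther back than shut.
Start: joints at [1.092, 0.13, 1.488, -0, 1.523, -0.085], TCP at [0.23, 0.554, 0.231] pointing down, gripper open.
Joint ranges: [-2.96, 2.96], [-0.89, 2.26], [0.02, 2.5], [-1.34, 4.48], [0, 2.73], [-2.66, 2.66]. Speed limits (rad/s): [2.39, 2.39, 2.79, 3.14, 3.14, 3.14].

### API

Orientations are given as [roll, pitch, yaw] about the fixed x, y, z axes, in that order (R = Rz(yaw) Ry(pitch) Rx(roll)).
In Python, from plant import manip gives the robot as it stands. The module is installed in compiled form; this text tells all that it offers.
- The arm moves only by the tool step_arm, never from a script. Its argument "rows" is a list of rows, each a list of 7 numbers: the shift along the tool's x, y, z in m, then the turn, a rotation vector about the tool's x, y, z in rad, then the opening, from 0 (shut) to 1 (fully open). A call has 1 to 5 rows; each row shifts and turns the commanded pose from where the row before left it, along the tool's axes as they then stand; what a row does not reach is not made up. A row lasts 1/8 s, in which the tool goes at most 62.5 mm and 10.7 degrees, less where a joint would pass 70% of its speed; a pose out of reach is approached as far as the arm can. A call with a gripper value outside its range is refused whole. The fingers move at their own pace and stop on an object; "squeeze" is the grip in N (left out, the last holds). Time passes only in rows, so rows that do not move let the fingers close. It gives the time, the measured TCP pose, the force, the opening and the grip force at its end, in the units of the state.
- manip.read_state(): the state, without advancing time (a new reading comes with each control period).
- manip.get_image(name): name is "scene" or "top"; returns a dict with "color" (480x640x3 uint8, red, green, blue), "fx", "fy", "cx", "cy" (pixels), "R" (3x3) and "t" (3): a world point X has camera coordinates R X + t. Camera axes: x right, y down, z forward; pixel columns grow to the right and rows downward; lengths in m; the calibration is good to about 2 mm. A picture is of the moment at which its call begins. There is no depth.
- manip.finish_job(): hands the job in; it is judged then, once.
The state is a dict: "time_s": time; "joints": joint angles; "qd": joint speeds; "effort": joint torques, N m; "tcp_pos": TCP position; "orientation": TCP orientation; "wrist_force": force on the tool from outside, world axes, zero at the start; "wrist_torque": the same for the moment, N m; "gripper_width": finger opening in m; "gripper_force": force on a finger pad.
Only numpy, scipy, OpenCV 4.12 (cv2) and the standard library are available. Lean on these libraries where they do the work, as an engineer would, in place of code of your own. Each camera call takes 0.05 s, during which the arm holds its last target. There are 200 camera calls.

## Working session

There is one attempt and no reset: what is moved stays moved. The work goes in short steps, Python scripts to look and compute and a tool call to move; the robot and the scene stay as the last step left them, time stands still between calls to the robot, and variables do not carry over. Pictures are saved under pics/ and viewed, at most 13 in all, crops included, and the job is handed in when it is done.

Besides the shell and the picture viewer there is one more tool, called after "Request:" as name(argument=value, ...), one argument or row to a line, values as JSON. step_arm: Moves the arm, as the interface text tells. Its arguments: {"type":"object","properties":{"rows":{"type":"array","items":{"type":"array","items":{"type":"number"}}},"squeeze":{"type":"number"}},"required":["rows"]}

```bash
mkdir -p pics
cat > h.py <<'E'
from plant import manip
import numpy as np, cv2
from scipy.spatial.transform import Rotation as Ro
def snap(n,f):
    im=manip.get_image(n); cv2.imwrite('pics/'+f,im['color'][:,:,::-1]); np.savez('pics/'+n+'.npz',**im); return im
def px2w(im,u,v,z):
    d=im['R'].T@np.array([(u-im['cx'])/im['fx'],(v-im['cy'])/im['fy'],1]); c=-im['R'].T@im['t']
    return c+d*(z-c[2])/d[2]
def w2px(im,X):
    p=im['R']@np.array(X)+im['t']; return [im['fx']*p[0]/p[2]+im['cx'],im['fy']*p[1]/p[2]+im['cy']]
E
python3 -c "
from h import *
for n in('scene','top'):
    im=snap(n,n+'0.png'); print(n,-im['R'].T@im['t'],im['fx'])
s=manip.read_state();print(s)"
```

```text
scene [-0.4128385  -1.36830884  0.93119969] 619.8686725963477
top [ 0.29054376 -0.01575915  1.95122892] 520.2181345740232
{'time_s': 0.1, 'joints': array([ 1.09162338e+00,  1.31106246e-01,  1.48916058e+00, -9.89649692e-06,
        1.52299171e+00, -8.53810286e-02]), 'qd': array([-0.00111584, -0.00103902, -0.00222659, -0.00070616, -0.00158088,
       -0.00121528]), 'effort': array([ 1.16099051e-03, -5.70957649e+01, -5.01937401e+01, -1.94929630e-04,
        8.20699031e-03,  1.01237968e-04]), 'tcp_pos': array([0.22996206, 0.55365331, 0.2303424 ]), 'orientation': array([-3.13993200e+00, -1.32213533e-04,  2.74780111e+00]), 'wrist_force': array([-0.00047463,  0.14380866,  0.09326953]), 'wrist_torque': array([ 0.05093153, -0.00750397, -0.02032542]), 'gripper_force': 0.0, 'gripper_width': 0.08551310332606263}
```

View pics/scene0.png

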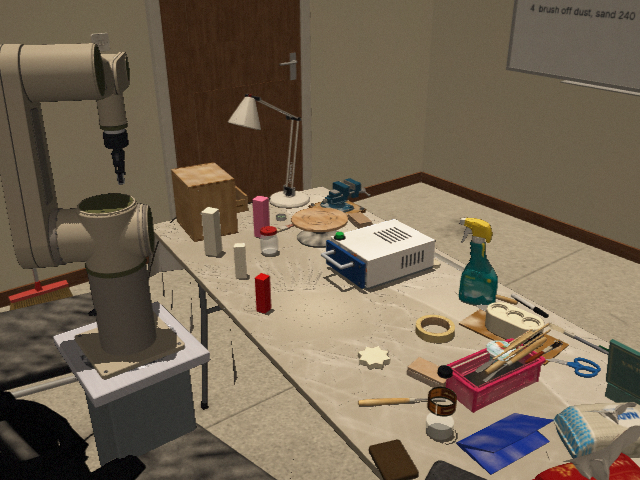

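View pics/top0.png

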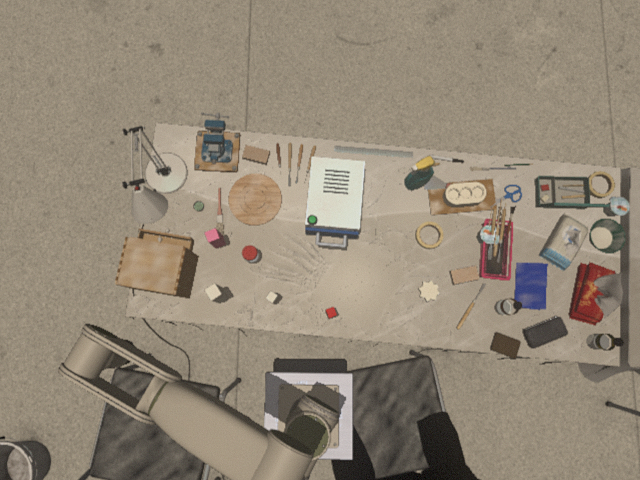

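The scene picture shows four bar-like things: cream large (211,232), cream small (240,261), pink (261,215) and red (263,293). The small cream one fits, because pink and red are excluded and it is the smaller of the rest. It appears at top (273,298). The tray handle is at top (331,241), the button at (312,219) and the jar at (250,254). I'll confirm in an enlarged crop.

```bash
python3 -c "
from h import *
t=cv2.imread('pics/top0.png');s=cv2.imread('pics/scene0.png')
a=cv2.resize(t[280:320,195:295],None,fx=8,fy=8,interpolation=2)[:, :400*2]
a=cv2.resize(t[280:317,200:300],(800,296),interpolation=2)
b=cv2.resize(s[200:285,190:320],(460,300),interpolation=2)
c=cv2.resize(t[205:252,300:368],(434,300),interpolation=2)[:,:340]
cv2.imwrite('pics/c1.png',np.vstack([a,np.hstack([b,c])]))
im=dict(np.load('pics/top.npz'))
for n,u,v,z in [('bar top',273,298,.11),('bigbar',214,293,.15),('button',312,219.5,.121),('handle',331,241,.078),('roofFL',307,227,.105),('roofBR',365,160,.105),('roofBL',313,157,.105),('jar',250,254,.086)]: print(n,px2w(im,u,v,z).round(3))
"
```

```text
bar top [0.414 0.129 0.11 ]
bigbar [0.426 0.33  0.15 ]
button [ 0.697 -0.005  0.121]
handle [ 0.627 -0.075  0.078]
roofFL [0.672 0.013 0.105]
roofBR [ 0.928 -0.198  0.105]
roofBL [ 0.937 -0.005  0.105]
jar [0.573 0.219 0.086]
```

View pics/c1.png

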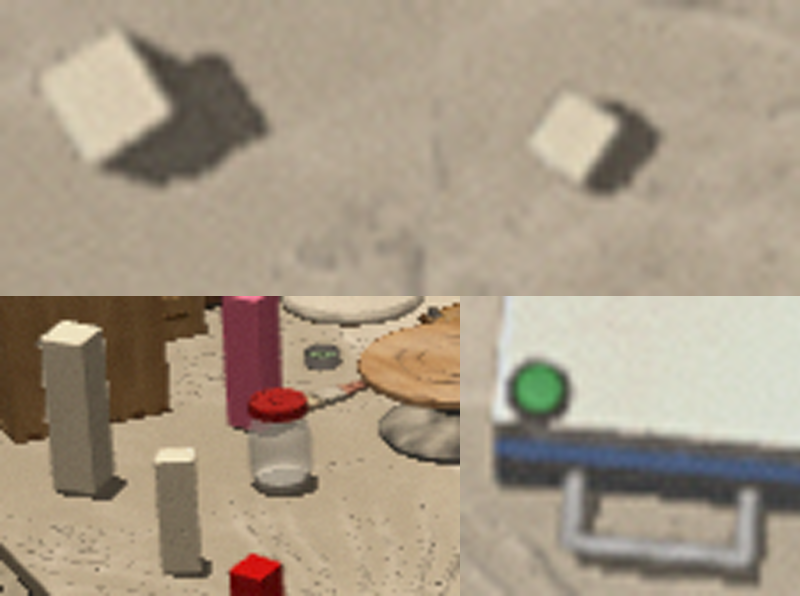

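The crop confirms it: the small cream bar has its top at about (271.5,296.7) in the top view, clearly smaller than the big one at (213,292). The handle ends are at about (317.3,243) and (345,245.3).

```bash
python3 -c "
from h import *
im=dict(np.load('pics/top.npz'));sc=dict(np.load('pics/scene.npz'))
a=px2w(im,317.3,243,.078);b=px2w(im,344.9,245.3,.078);print(a,b,(a+b)/2,np.degrees(np.arctan2(*(a-b)[1::-1]))-90)
q=[px2w(im,200+(x+.5)/8-.5,280+(y+.5)/8-.5,.11) for x,y in [(528,138),(570,90),(620,130),(580,188)]]
q=np.array(q);print(q.round(4),q.mean(0));d=np.roll(q,-1,0)-q;print(np.linalg.norm(d,axis=1),np.degrees(np.arctan2(d[:,1],d[:,0])))
print('button',px2w(im,300+79.5/6.38-.5,205+(388.5-296)/6.38-.5,.121))
print('handle in scene',w2px(sc,(a+b)/2),'bar',w2px(sc,q.mean(0)),w2px(sc,[*q.mean(0)[:2],0]),'btn',w2px(sc,[.697,-.005,.121]))
R=Ro.from_euler('xyz',manip.read_state()['orientation']).as_matrix();print(R.round(3))
"
```

```text
[ 0.61850071 -0.02499876  0.078     ] [ 0.61132523 -0.12593678  0.078     ] [ 0.61491297 -0.07546777  0.078     ] -4.066202572693854
[[0.4176 0.1555 0.11  ]
 [0.439  0.1375 0.11  ]
 [0.4216 0.115  0.11  ]
 [0.3959 0.1319 0.11  ]] [0.41853719 0.13495789 0.11      ]
[0.02794773 0.02845345 0.03082148 0.03198499] [ -39.98030789 -127.60802544  146.57940319   47.34207422]
button [ 0.69840503 -0.00449935  0.121     ]
handle in scene [np.float64(332.1313029205127), np.float64(260.55019590159725)] bar [np.float64(238.79947989453962), np.float64(244.2011989863231)] [np.float64(240.9240196540788), np.float64(275.8863218507865)] btn [np.float64(338.8382856005086), np.float64(232.71136753301778)]
[[-0.923  0.384 -0.001]
 [ 0.384  0.923 -0.001]
 [ 0.    -0.002 -1.   ]]
```

```bash
cat >> h.py <<'E'
def Rt(R):  # rotation from spec: yaw(deg), tilt(deg about tool y after pointing down)
    y,t=R; return Ro.from_euler('xyz',[np.pi,0,np.radians(y)])*Ro.from_rotvec([0,np.radians(t),0])
def plan(wps,start=None):
    """wps: (pos,(yaw,tilt),opening,nrows); prints rounded rows grouped by 5"""
    s=manip.read_state(); p=np.array(s['tcp_pos']);R=Ro.from_euler('xyz',s['orientation'])
    if start: p=np.array(start[0],float);R=Rt(start[1])
    rows=[]
    for pos,o,g,n in wps:
        T=Rt(o) if o is not None else R
        p0=p.copy();R0=R;rel=(R0.inv()*T).as_rotvec()
        for i in range(1,n+1):
            pt=p0+(np.array(pos)-p0)*i/n; Rg=R0*Ro.from_rotvec(rel*i/n)
            d=np.round(R.inv().apply(pt-p),3); w=np.round((R.inv()*Rg).as_rotvec(),3)
            p=p+R.apply(d);R=R*Ro.from_rotvec(w); rows.append([float(x)+0. for x in [*d,*w,g]])
    for i in range(0,len(rows),5): print(str(rows[i:i+5]).replace(' ','').replace('0.','.').replace('-.0,','0,').replace('.0,','0,'))
def st():
    s=manip.read_state(); print('t',round(s['time_s'],2),'p',s['tcp_pos'].round(4),'rpy',np.degrees(s['orientation']).round(1),'F',s['wrist_force'].round(1),'w',round(s['gripper_width'],4),'g',round(s['gripper_force'],1),'q',s['joints'].round(3))
    open('log.txt','a').write(repr([list(s['joints']),list(s['tcp_pos']),list(s['orientation'])])+'\n')
E
python3 -c "
from h import *
st();plan([([.613,-.0755,.19],(86,0),.42,14)])"
```

```text
t 0.1 p [0.23   0.5537 0.2303] rpy [-179.9   -0.   157.4] F [-0.   0.1  0.1] w 0.0855 g 0.0 q [ 1.092  0.131  1.489 -0.     1.523 -0.085]
[[-.043,-.031,.003,0,0,.089,.42],[-.045,-.027,.003,0,0,.089,.42],[-.047,-.023,.003,0,0,.089,.42],[-.049,-.019,.003,0,0,.089,.42],[-.051,-.014,.003,0,0,.089,.42]]
[[-.051,-.01,.003,-.001,.001,.089,.42],[-.053,-.005,.002,0,0,.089,.42],[-.052,0,.003,0,0,.089,.42],[-.053,.004,.003,0,0,.09,.42],[-.052,.009,.003,0,0,.089,.42]]
[[-.051,.014,.003,0,0,.089,.42],[-.049,.018,.003,0,0,.089,.42],[-.048,.022,.003,-.001,0,.089,.42],[-.045,.027,.003,0,0,.089,.42]]
```

Request:
step_arm(
  rows=[
    [-0.043,-0.031,0.003,0,0,0.089,0.42],
    [-0.045,-0.027,0.003,0,0,0.089,0.42],
    [-0.047,-0.023,0.003,0,0,0.089,0.42],
    [-0.049,-0.019,0.003,0,0,0.089,0.42],
    [-0.051,-0.014,0.003,0,0,0.089,0.42],
  ],
)

```text
time_s: 0.72
tcp_pos: [0.3676, 0.3277, 0.2158]
orientation: [-3.141, 0.0, 2.3]
wrist_force: [0.0, 0.4, -0.1]
gripper_width: 0.0361
gripper_force: 0.0
```

Request:
step_arm(
  rows=[
    [-0.051,-0.01,0.003,0,0,0.089,0.42],
    [-0.053,-0.005,0.002,0,0,0.089,0.42],
    [-0.052,0,0.003,0,0,0.089,0.42],
    [-0.053,0.004,0.003,0,0,0.09,0.42],
    [-0.052,0.009,0.003,0,0,0.089,0.42],
  ],
)

```text
time_s: 1.35
tcp_pos: [0.5042, 0.1027, 0.2019]
orientation: [-3.141, -0.0, 1.854]
wrist_force: [0.6, 0.5, 1.1]
gripper_width: 0.0356
gripper_force: 0.0
```

Request:
step_arm(
  rows=[
    [-0.051,0.014,0.003,0,0,0.089,0.42],
    [-0.049,0.018,0.003,0,0,0.089,0.42],
    [-0.048,0.022,0.003,0,0,0.089,0.42],
    [-0.045,0.027,0.003,0,0,0.089,0.42],
    [0,0,0,0,0,0,0.42],
  ],
)

```text
time_s: 1.98
tcp_pos: [0.614, -0.0783, 0.1886]
orientation: [-3.14, 0.0, 1.496]
wrist_force: [0.3, 0.9, 0.1]
gripper_width: 0.0358
gripper_force: 0.0
```

```bash
python3 -c "
from h import *
im=snap('scene','s1.png');st();plan([([.613,-.0755,.06],(86,0),.42,5)])
sc=im['color'];c=sc[180:300,270:430];cv2.imwrite('pics/c2.png',cv2.resize(c,(800,600),interpolation=2)[:,:,::-1])"
```

```text
t 2.02 p [ 0.6135 -0.0764  0.1889] rpy [-179.9   -0.    85.9] F [-0.3  0.2 -0.7] w 0.0357 g 0.0 q [-0.207  0.203  1.485  0.     1.456 -0.135]
[[0,0,.026,0,0,0,.42],[0,0,.026,-.001,0,-.001,.42],[0,0,.025,0,0,0,.42],[.001,0,.026,-.001,0,-.001,.42],[0,0,.026,0,0,0,.42]]
```

View pics/c2.png

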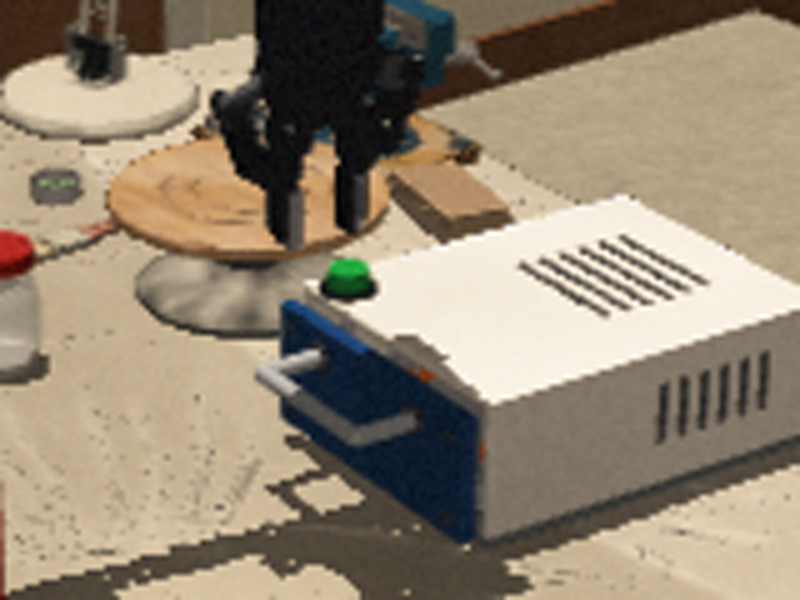

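The fingers hover above. In the scene view the middle of the handle is at (332.8,261), against a predicted (332.1,260.5), so the position agrees. Next I descend and grip.

Request:
step_arm(
  rows=[
    [0,0,0.026,0,0,0,0.42],
    [0,0,0.026,0,0,0,0.42],
    [0,0,0.026,0,0,0,0.42],
    [0,0,0.026,0,0,0,0.42],
    [0,0,0.026,0,0,0,0.42],
  ],
)

```text
time_s: 2.65
tcp_pos: [0.6132, -0.0734, 0.0597]
orientation: [-3.141, -0.0, 1.503]
wrist_force: [0.6, 0.4, -0.6]
gripper_width: 0.0356
gripper_force: 0.0
```

Request:
step_arm(
  rows=[
    [0,0,0,0,0,0,0],
    [0,0,0,0,0,0,0],
    [0,0,0,0,0,0,0],
  ],
  squeeze=60,
)

```text
time_s: 3.02
tcp_pos: [0.6128, -0.0738, 0.0598]
orientation: [-3.14, -0.001, 1.501]
wrist_force: [-1.4, 5.7, -10.9]
gripper_width: 0.0097
gripper_force: 58.4
```

```bash
python3 -c "
from h import *
st()"
```

```text
t 3.02 p [ 0.6128 -0.0738  0.0598] rpy [-1.799e+02 -1.000e-01  8.600e+01] F [ -1.4   5.7 -10.9] w 0.0097 g 58.4 q [-2.030e-01  3.180e-01  1.596e+00  1.000e-03  1.230e+00 -1.340e-01]
```

Request:
step_arm(
  rows=[
    [0,-0.015,0,0,0,0,0],
    [0,-0.025,0,0,0,0,0],
    [0,-0.025,0,0,0,0,0],
    [0,-0.025,0,0,0,0,0],
    [0,-0.02,0,0,0,0,0],
  ],
)

```text
time_s: 3.65
tcp_pos: [0.503, -0.0651, 0.0598]
orientation: [-3.141, -0.003, 1.501]
wrist_force: [4.8, 11.6, -15.0]
gripper_width: 0.0101
gripper_force: 60.5
```

Request:
step_arm(
  rows=[
    [0,-0.008,0,0,0,0,0],
    [0,-0.004,0,0,0,0,0],
    [0,0,0,0,0,0,0],
  ],
)

```text
time_s: 4.03
tcp_pos: [0.4915, -0.0641, 0.0598]
orientation: [-3.141, -0.004, 1.501]
wrist_force: [2.6, 12.1, -14.8]
gripper_width: 0.0097
gripper_force: 60.4
```

Request:
step_arm(
  rows=[
    [0,-0.004,0,0,0,0,0],
    [0,-0.003,0,0,0,0,0],
  ],
)

```text
time_s: 4.28
tcp_pos: [0.4858, -0.0637, 0.0599]
orientation: [3.139, -0.004, 1.501]
wrist_force: [10.3, 12.1, -21.2]
gripper_width: 0.0098
gripper_force: 59.8
```

Request:
step_arm(
  rows=[
    [0,-0.003,0,0,0,0,0],
    [0,-0.003,0,0,0,0,0],
  ],
)

```text
time_s: 4.53
tcp_pos: [0.4797, -0.0632, 0.0599]
orientation: [3.14, -0.004, 1.501]
wrist_force: [10.3, 11.5, -21.4]
gripper_width: 0.0095
gripper_force: 59.8
```

Request:
step_arm(
  rows=[
    [0,-0.003,0,0,0,0,0],
    [0,-0.003,0,0,0,0,0],
  ],
)

```text
time_s: 4.78
tcp_pos: [0.4737, -0.0628, 0.0599]
orientation: [3.14, -0.004, 1.501]
wrist_force: [10.0, 12.4, -21.6]
gripper_width: 0.01
gripper_force: 59.8
```

Request:
step_arm(
  rows=[
    [0,-0.003,0,0,0,0,0],
    [0,-0.003,0,0,0,0,0],
  ],
)

```text
time_s: 5.03
tcp_pos: [0.4678, -0.0623, 0.0599]
orientation: [3.139, -0.004, 1.501]
wrist_force: [11.4, 13.6, -21.6]
gripper_width: 0.0099
gripper_force: 59.7
```

Request:
step_arm(
  rows=[
    [0,-0.003,0,0,0,0,0],
    [0,-0.001,0,0,0,0,0],
  ],
)

```text
time_s: 5.28
tcp_pos: [0.4639, -0.062, 0.0599]
orientation: [3.139, -0.004, 1.501]
wrist_force: [12.6, 13.2, -23.3]
gripper_width: 0.0102
gripper_force: 59.6
```

```bash
python3 -c "
from h import *
st()"
```

```text
t 5.28 p [ 0.4639 -0.062   0.0599] rpy [179.9  -0.2  86. ] F [ 12.6  13.2 -23.3] w 0.0102 g 59.6 q [-0.246 -0.074  2.022  0.005  1.191 -0.178]
```

Request:
step_arm(
  rows=[
    [0,-0.003,0,0,0,0,0],
    [0,0,0,0,0,0,0],
  ],
)

```text
time_s: 5.52
tcp_pos: [0.4608, -0.0618, 0.0599]
orientation: [3.139, -0.004, 1.501]
wrist_force: [10.2, 12.9, -21.3]
gripper_width: 0.0097
gripper_force: 59.8
```

Request:
step_arm(
  rows=[
    [0,0.003,0,0,0,0,0],
    [0,0.003,0,0,0,0,0],
    [0,0.003,0,0,0,0,0],
  ],
)

```text
time_s: 5.9
tcp_pos: [0.4693, -0.0624, 0.0599]
orientation: [3.141, -0.004, 1.501]
wrist_force: [7.0, 12.9, -17.4]
gripper_width: 0.0097
gripper_force: 60.2
```

```bash
python3 -c "
from h import *
st()"
```

```text
t 5.9 p [ 0.4693 -0.0624  0.0599] rpy [180.   -0.2  86. ] F [  7.   12.9 -17.4] w 0.0097 g 60.2 q [-0.244 -0.056  2.006  0.004  1.192 -0.176]
```

Request:
step_arm(
  rows=[
    [0,0.002,0,0,0,0,0],
    [0,0,0,0,0,0,0],
  ],
)

```text
time_s: 6.15
tcp_pos: [0.471, -0.0626, 0.0598]
orientation: [-3.141, -0.004, 1.501]
wrist_force: [4.0, 13.7, -16.7]
gripper_width: 0.0098
gripper_force: 60.4
```

Request:
step_arm(
  rows=[
    [0,0.002,0,0,0,0,0],
    [0,0,0,0,0,0,0],
  ],
)

```text
time_s: 6.4
tcp_pos: [0.4713, -0.0626, 0.0598]
orientation: [-3.138, -0.004, 1.501]
wrist_force: [-6.0, 14.1, -6.7]
gripper_width: 0.0096
gripper_force: 61.3
```

Request:
step_arm(
  rows=[
    [0,-0.002,0,0,0,0,0.42],
    [0,0,0,0,0,0,0.42],
    [0,0,0,0,0,0,0.42],
  ],
)

```text
time_s: 6.78
tcp_pos: [0.4723, -0.0656, 0.0617]
orientation: [3.139, 0.001, 1.501]
wrist_force: [-0.7, 0.7, 0.5]
gripper_width: 0.0357
gripper_force: 0.0
```

Request:
step_arm(
  rows=[
    [0,0,-0.02,0,0,0,0.42],
    [0,0,-0.04,0,0,0,0.42],
    [0,0,-0.05,0,0,0,0.42],
    [0,0,-0.05,0,0,0,0.42],
    [0,0,-0.05,0,0,0,0.42],
  ],
)

```text
time_s: 7.4
tcp_pos: [0.4712, -0.0652, 0.2727]
orientation: [3.14, 0.0, 1.5]
wrist_force: [1.4, 0.1, -0.4]
gripper_width: 0.036
gripper_force: 0.0
```

```bash
cat > kin.py <<'E'
from h import *
from scipy.optimize import least_squares
D=[eval(l) for l in open('log.txt')]
# planar model, J4=0: r=r0+a sin q2 + b sin(q2+q3+d)+L sin(S); z likewise; lateral off
def fk(p,q):
    r0,h,a,b,d,L,off=p; q1,q2,q3,q4,q5,q6=q
    R=Ro.from_euler('z',q1)*Ro.from_euler('y',q2+q3)*Ro.from_euler('z',q4)*Ro.from_euler('y',q5)*Ro.from_euler('z',q6)
    A=Ro.from_euler('z',q1)
    W=np.array([r0+a*np.sin(q2)+b*np.sin(q2+q3+d),off,h+a*np.cos(q2)+b*np.cos(q2+q3+d)])
    return A.apply(W)+R.apply([0,0,L]),R
if __name__=='__main__':
    f=lambda p:np.concatenate([fk(p,q)[0]-t for q,t,o in D])
    s=least_squares(f,[0,.3,.4,.4,0,.25,.05]);print(s.x.round(4),abs(s.fun).max(),np.linalg.svd(s.jac)[1].round(3))
    for q,t,o in D: print((fk(s.x,q)[1].inv()*Ro.from_euler('xyz',o)).as_rotvec().round(3))
E
python3 -c "
from h import *
st()
im=snap('top','t2.png');
"; python3 kin.py
```

```text
t 7.4 p [ 0.4712 -0.0652  0.2727] rpy [179.9   0.   86. ] F [ 1.4  0.1 -0.4] w 0.036 g 0.0 q [-0.245 -0.227  1.759 -0.     1.608 -0.175]
[0.     0.3181 0.3691 0.5568 0.1109 0.3648 0.0512] 1.63202784619898e-14 [4.489e+00 3.382e+00 2.449e+00 3.700e-01 2.960e-01 2.100e-01 3.000e-03]
[-0.    -0.     1.571]
[-0.    -0.     1.571]
[0.    0.    1.571]
[0.    0.    1.571]
[-0.     0.     1.571]
[-0.    -0.     1.571]
```

```bash
cat >> kin.py <<'E'
P=[0,.3181,.3691,.5568,.1109,.3648,.0512]
s_=least_squares(lambda p:np.concatenate([fk(p,q)[0]-t for q,t,o in D]),P); P=s_.x
lo=np.array([-2.96,-.89,.02,-1.34,0,-2.66]);hi=np.array([2.96,2.26,2.5,4.48,2.73,2.66])
def ik(pos,R,seed=None):
    best=None
    rng=np.random.default_rng(0)
    for k in range(12):
        q0=seed if (seed is not None and k==0) else np.clip(np.array([np.arctan2(pos[1],pos[0]),0,1.7,0,1.5,-.1])+rng.normal(0,.4,6)*(k>1),lo+.01,hi-.01)
        def f(q):
            t,M=fk(P,q); return np.r_[(t-pos)*3,((M*Ro.from_euler('z',np.pi/2)).inv()*R).as_rotvec()]
        s=least_squares(f,q0,bounds=(lo,hi))
        if best is None or s.cost<best[0]: best=(s.cost,s.x)
        if best[0]<1e-10: break
    return best
E
cat > a.py <<'E'
from kin import *
b=np.array([.4185,.135,.06])
for phi in (49,-41,139,229):
  for fl in (0,180):
    for al in (30,45,60,75,90):
      h=np.array([np.cos(np.radians(phi)),np.sin(np.radians(phi)),0])
      z=-h*np.sin(np.radians(al))-np.array([0,0,np.cos(np.radians(al))])
      y=np.cross([0,0,1],h)*(1 if fl else -1); x=np.cross(y,z)
      c,q=ik(b+z*.012,Ro.from_matrix(np.c_[x,y,z]))
      print(phi,fl,al,'OK' if c<1e-8 else '%.3f'%c, q.round(2) if c<1e-8 else '')
E
python3 a.py | grep OK
```

```text
49 0 30 OK [ 0.38  0.35  1.68 -0.23  1.59  1.15]
49 0 45 OK [ 0.43  0.59  1.47 -0.3   1.81  1.19]
49 0 60 OK [ 0.46  0.82  1.28 -0.38  2.02  1.19]
49 0 75 OK [ 0.48  1.04  1.1  -0.47  2.23  1.17]
49 0 90 OK [ 0.49  1.25  0.95 -0.58  2.43  1.11]
49 180 30 OK [ 0.38  0.35  1.68 -0.23  1.59 -1.99]
49 180 45 OK [ 0.43  0.59  1.47 -0.3   1.81 -1.95]
49 180 60 OK [ 0.46  0.82  1.28 -0.38  2.02 -1.95]
49 180 75 OK [ 0.48  1.04  1.1  -0.47  2.23 -1.97]
49 180 90 OK [ 0.49  1.25  0.95 -0.58  2.43 -2.03]
-41 0 30 OK [-0.06  0.24  1.81  0.31  1.52  2.14]
-41 0 45 OK [-0.13  0.46  1.66  0.4   1.71  2.07]
-41 0 60 OK [-0.18  0.68  1.5   0.49  1.9   2.03]
-41 0 75 OK [-0.21  0.9   1.35  0.57  2.08  2.02]
-41 0 90 OK [-0.21  1.1   1.22  0.67  2.26  2.04]
-41 180 30 OK [-0.06  0.24  1.81  0.31  1.52 -1.  ]
-41 180 45 OK [-0.13  0.46  1.66  0.4   1.71 -1.07]
-41 180 60 OK [-0.18  0.68  1.5   0.49  1.9  -1.11]
-41 180 75 OK [-0.21  0.9   1.35  0.57  2.08 -1.12]
-41 180 90 OK [-0.21  1.1   1.22  0.67  2.26 -1.1 ]
139 0 30 OK [ 0.59 -0.23  2.29 -0.6   1.02  0.03]
139 0 45 OK [ 0.78 -0.1   2.3  -0.92  1.09  0.43]
139 0 60 OK [ 0.93  0.13  2.26 -1.15  1.24  0.77]
139 0 75 OK [ 1.02  0.42  2.17 -1.3   1.43  1.02]
139 180 60 OK [ 0.93  0.13  2.26 -1.15  1.24 -2.37]
139 180 75 OK [ 1.02  0.42  2.17 -1.3   1.43 -2.12]
229 0 90 OK [-0.84  0.63  2.39  1.45  1.59  1.69]
229 180 90 OK [-0.84  0.63  2.39  1.45  1.59 -1.45]
```

The kinematic model fits exactly. Before reaching for the bar I refine its pose and check that the tray is locked out.

```bash
python3 -c "
from h import *
im=dict(np.load('pics/top.npz'));c=im['color']
t=c[286:308,262:284]; g=cv2.cvtColor(cv2.resize(t,None,fx=10,fy=10,interpolation=2),cv2.COLOR_RGB2GRAY)
a=cv2.resize(t[:,:,::-1],(300,300),interpolation=2)
print(np.percentile(g,[5,50,90,98]))
_,m=cv2.threshold(g,(float(np.percentile(g,98))+float(np.percentile(g,50)))/2,255,0)
n,l,s,_=cv2.connectedComponentsWithStats(m.astype(np.uint8));k=l[110,105] or 1+np.argmax(s[1:,4]);print(s[k])
r=cv2.minAreaRect(np.argwhere(l==k)[:,::-1].astype(np.float32));print(r)
q=np.array([px2w(im,262+(x+.5)/10-.5,286+(y+.5)/10-.5,.11) for x,y in cv2.boxPoints(r)]);d=np.roll(q,-1,0)-q
print(q.mean(0),np.linalg.norm(d,axis=1),np.degrees(np.arctan2(d[:,1],d[:,0])))
b=cv2.resize(c[205:305,290:390],(500,500),interpolation=2)[:,:,::-1]
o=np.zeros((500,800,3),np.uint8);o[:,:500]=b;o[:300,500:]=a;mm=cv2.resize((l==k).astype(np.uint8)*255,(200,200));o[300:,500:700]=mm[...,None];cv2.imwrite('pics/c3.png',o)
"
```

```text
[ 82. 165. 200. 208.]
[  44   59  103  103 6164]
((93.8231201171875, 109.48146057128906), (76.8994140625, 87.28893280029297), 34.592288970947266)
[0.41896243 0.13652955 0.11      ] [0.03059931 0.02733779 0.03055837 0.02727455] [ -33.28998111 -123.59162049  146.59179107   56.493812  ]
```

View pics/c3.png

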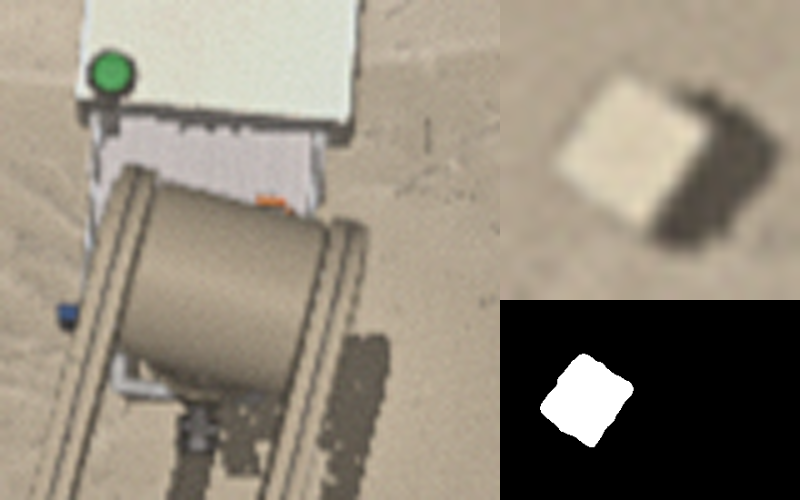

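The tray is out, with the handle at top px (318,281). The bar's long 34 mm side runs at about -36° and the 30 mm side at about 54°. I'll pinch across the 34 mm so that it ends lying flat, and use the kinematic model to choose the laying pose.

```bash
cat > a.py <<'E'
from kin import *
# yaw ψt: tool x=(cos,sin), y=(sin,-cos) when vertical; tilt t about tool y
def tiltdir(y,t): return -Rt((y,t)).apply([0,0,1])
b=np.array([.4188,.136,.07])
im=dict(np.load('pics/top.npz'));print('pink',px2w(im,213,237,.15),'red',px2w(im,332,313,.11),'edge',px2w(im,280,321,0),'star',px2w(im,429,291,.02),'tape',px2w(im,429,236,.02))
for y,t in ((54,45),(54,-45),(234,45),(234,-45)):
    print(y,t,tiltdir(y,t).round(2))
def chk(name,pos,o,seed=None):
    c,q=ik(np.array(pos),Rt(o),seed); print(name,'OK' if c<1e-8 else '%.4f'%c,q.round(2)); return q
for y0,t in ((54,None),(234,None)):
    t=45 if tiltdir(y0,45)[0]>0 else -45
    R=Rt((y0,t)); z=R.apply([0,0,1])
    q=chk('A',b+z*.008,(y0,t)); q=chk('Aback',b-z*.09,(y0,t),q)
    q=chk('B',b+[0,0,.12],(y0,0),q)
    for D,p in ((-95,[.47,.16,.02]),(-86,[.46,.17,.02]),(-270,[.45,-.28,.02]),(90,[.45,-.28,.02]),(110,[.45,-.28,.02]),(-250,[.45,-.28,.02])):
        qc=chk('C%d'%D,np.array(p)+[0,0,.14],(y0+D,0),q); chk('  D',p,(y0+D,-t),qc)
E
python3 a.py
```

```text
pink [0.62239642 0.34261006 0.15      ] red [ 0.36386851 -0.07955169  0.11      ] edge [0.3362677  0.10952915 0.        ] star [ 0.45323009 -0.44240756  0.02      ] tape [ 0.66119208 -0.44722368  0.02      ]
54 45 [-0.42 -0.57  0.71]
54 -45 [0.42 0.57 0.71]
234 45 [0.42 0.57 0.71]
234 -45 [-0.42 -0.57  0.71]
A OK [ 0.46  0.56  1.49 -0.34  1.81  1.14]
Aback OK [ 0.51  0.62  1.26 -0.33  1.98  1.12]
B OK [ 0.2  -0.29  1.97 -0.    1.47  0.83]
C-95 OK [ 0.22 -0.11  1.86  0.    1.39  2.51]
  D OK [ 0.75  0.12  2.15 -0.96  1.03 -2.65]
C-86 OK [ 0.25 -0.12  1.87  0.    1.39  2.38]
  D 0.0003 [ 0.79  0.04  2.26 -1.05  0.94 -2.66]
C-270 OK [-0.65 -0.01  1.77  0.    1.39 -1.6 ]
  D OK [-0.65  0.92  1.03 -0.01  1.98 -1.59]
C90 OK [-0.65 -0.01  1.77  0.    1.39 -1.6 ]
  D OK [-0.65  0.92  1.03 -0.01  1.98 -1.59]
C110 OK [-0.65 -0.01  1.77  0.    1.39 -1.94]
  D OK [-0.53  0.91  1.05 -0.19  1.94 -1.82]
C-250 OK [-0.65 -0.01  1.77  0.    1.39 -1.94]
  D OK [-0.53  0.91  1.05 -0.19  1.94 -1.82]
A OK [ 0.46  0.56  1.49 -0.34  1.81 -2.01]
Aback OK [ 0.51  0.62  1.26 -0.33  1.98 -2.02]
B OK [ 0.2  -0.29  1.97 -0.    1.47 -2.32]
C-95 OK [ 0.22 -0.11  1.86  0.    1.39 -0.63]
  D OK [ 0.75  0.12  2.15 -0.96  1.03  0.49]
C-86 OK [ 0.25 -0.12  1.87 -0.    1.39 -0.76]
  D OK [ 0.77  0.02  2.26 -1.02  0.94  0.43]
C-270 OK [-0.65 -0.01  1.77  0.    1.39  1.55]
  D OK [-0.65  0.92  1.03 -0.01  1.98  1.55]
C90 OK [-0.65 -0.01  1.77  0.    1.39  1.55]
  D OK [-0.65  0.92  1.03 -0.01  1.98  1.55]
C110 OK [-0.65 -0.01  1.77  0.    1.39  1.2 ]
  D OK [-0.53  0.91  1.05 -0.19  1.94  1.32]
C-250 OK [-0.65 -0.01  1.77  0.    1.39  1.2 ]
  D OK [-0.53  0.91  1.05 -0.19  1.94  1.32]
```

```bash
python3 -c "
from h import *
plan([([.461,.193,.25],(54,0),1,8),([.461,.193,.141],(54,-45),1,7)])"
```

```text
[[.032,-.004,.004,.001,0,.07,1.0],[.032,-.006,.003,.002,0,.069,1.0],[.031,-.008,.004,.001,0,.07,1.0],[.031,-.011,.004,.002,-.001,.07,1.0],[.03,-.013,.004,.001,0,.07,1.0]]
[[.029,-.014,.003,.002,0,.069,1.0],[.028,-.017,.004,.001,0,.07,1.0],[.026,-.018,.004,.002,0,.07,1.0],[0,0,.016,0,-.112,0,1.0],[.002,0,.015,0,-.112,0,1.0]]
[[.003,0,.015,0,-.113,0,1.0],[.005,0,.015,0,-.112,0,1.0],[.007,0,.014,0,-.112,0,1.0],[.008,0,.013,0,-.112,0,1.0],[.01,0,.012,0,-.113,0,1.0]]
```

Request:
step_arm(
  rows=[
    [0.032,-0.004,0.004,0.001,0,0.07,1],
    [0.032,-0.006,0.003,0.002,0,0.069,1],
    [0.031,-0.008,0.004,0.001,0,0.07,1],
    [0.031,-0.011,0.004,0.002,0,0.07,1],
    [0.03,-0.013,0.004,0.001,0,0.07,1],
  ],
)

```text
time_s: 8.07
tcp_pos: [0.4627, 0.0981, 0.2518]
orientation: [-3.136, 0.001, 1.149]
wrist_force: [0.1, -0.0, 0.2]
gripper_width: 0.0853
gripper_force: 0.0
```

Request:
step_arm(
  rows=[
    [0.029,-0.014,0.003,0.002,0,0.069,1],
    [0.028,-0.017,0.004,0.001,0,0.07,1],
    [0.026,-0.018,0.004,0.002,0,0.07,1],
    [0,0,0.016,0,-0.112,0,1],
    [0.002,0,0.015,0,-0.112,0,1],
  ],
)

```text
time_s: 8.7
tcp_pos: [0.4585, 0.1944, 0.2103]
orientation: [-3.132, 0.228, 0.945]
wrist_force: [0.5, 0.7, -0.2]
gripper_width: 0.0855
gripper_force: 0.0
```

Request:
step_arm(
  rows=[
    [0.003,0,0.015,0,-0.113,0,1],
    [0.005,0,0.015,0,-0.112,0,1],
    [0.007,0,0.014,0,-0.112,0,1],
    [0.008,0,0.013,0,-0.112,0,1],
    [0.01,0,0.012,0,-0.113,0,1],
  ],
)

```text
time_s: 9.32
tcp_pos: [0.4576, 0.1945, 0.1318]
orientation: [-3.127, 0.791, 0.953]
wrist_force: [-0.2, 0.1, -0.0]
gripper_width: 0.0853
gripper_force: 0.0
```

Request:
step_arm(
  rows=[
    [0,0,0,0,0,0,1],
  ],
)

```text
time_s: 9.45
tcp_pos: [0.455, 0.1938, 0.1271]
orientation: [-3.12, 0.797, 0.959]
wrist_force: [0.0, 0.0, -0.6]
gripper_width: 0.0853
gripper_force: 0.0
```

```bash
python3 -c "
from h import *
st()
R=Rt((54,-45));z=R.apply([0,0,1]);b=np.array([.4188,.136,.068])
plan([(b+z*.007,(54,-45),1,6)])
im=snap('scene','s3.png')['color'][170:300,170:330];cv2.imwrite('pics/c4.png',cv2.resize(im,(720,585),interpolation=2)[:,:,::-1])"
```

```text
t 9.45 p [0.455  0.1938 0.1271] rpy [-178.7   45.7   55. ] F [ 0.   0.  -0.6] w 0.0853 g 0.0 q [ 0.513  0.649  1.237 -0.322  1.988  1.115]
[[-.001,.001,.016,-.002,.002,.002,1.0],[-.001,.001,.016,-.001,.002,.002,1.0],[-.001,.001,.016,-.002,.002,.002,1.0],[-.001,.001,.017,-.002,.002,.002,1.0],[-.001,0,.016,-.001,.002,.002,1.0]]
[[-.001,.001,.016,-.002,.002,.002,1.0]]
```

View pics/c4.png

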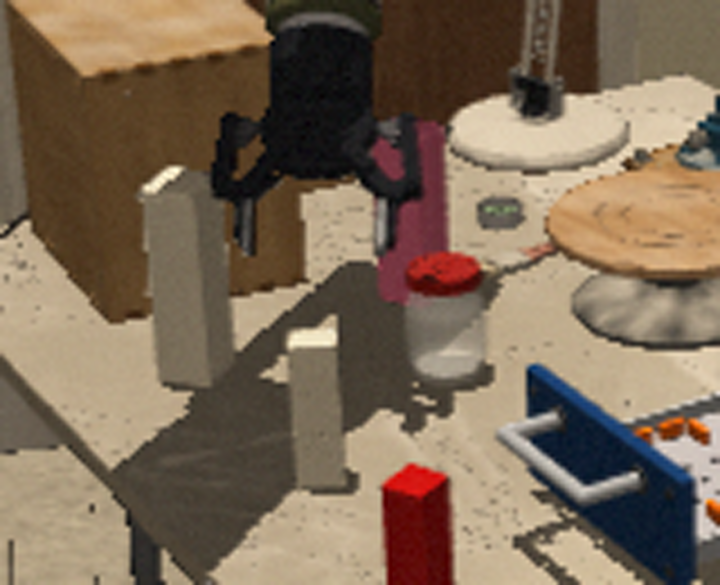

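The fingers (px at crop 245 and 385) straddle the bar's line, well clear of the jar, and the tray is locked out with its orange ribs visible. Approaching along the tool axis.

Request:
step_arm(
  rows=[
    [-0.001,0.001,0.016,-0.002,0.002,0.002,1],
    [-0.001,0.001,0.016,-0.002,0.002,0.002,1],
    [-0.001,0.001,0.016,-0.002,0.002,0.002,1],
    [-0.001,0.001,0.016,-0.002,0.002,0.002,1],
    [0,0,0,0,0,0,1],
  ],
)

```text
time_s: 10.12
tcp_pos: [0.4321, 0.1529, 0.0915]
orientation: [3.14, 0.777, 0.94]
wrist_force: [0.6, -0.0, -0.2]
gripper_width: 0.0854
gripper_force: 0.0
```

```bash
python3 -c "
from h import *
st()
R=Rt((54,-45));z=R.apply([0,0,1]);b=np.array([.4188,.136,.068])
plan([(b+z*.007,(54,-45),1,3)])"
```

```text
t 10.12 p [0.4321 0.1529 0.0915] rpy [179.9  44.5  53.9] F [ 0.6 -0.  -0.2] w 0.0854 g 0.0 q [ 0.479  0.571  1.41  -0.334  1.866  1.129]
[[0,0,.013,0,-.003,-.001,1.0],[.001,-.001,.013,0,-.003,0,1.0],[0,0,.013,0,-.003,-.001,1.0]]
```

Request:
step_arm(
  rows=[
    [0,0,0.013,0,-0.003,0,1],
    [0,0,0.013,0,-0.003,0,1],
    [0,0,0.013,0,-0.003,0,1],
    [0,0,0,0,0,0,1],
  ],
)

```text
time_s: 10.62
tcp_pos: [0.414, 0.13, 0.0608]
orientation: [-3.139, 0.793, 0.944]
wrist_force: [-0.1, 0.0, -1.0]
gripper_width: 0.0856
gripper_force: 0.0
```

Request:
step_arm(
  rows=[
    [0,0,0,0,0,0,0.6],
    [0,0,0,0,0,0,0.5],
    [0,0,0,0,0,0,0.44],
    [0,0,0,0,0,0,0.3],
    [0,0,0,0,0,0,0.2],
  ],
  squeeze=30,
)

```text
time_s: 11.25
tcp_pos: [0.4155, 0.1311, 0.0622]
orientation: [3.141, 0.79, 0.943]
wrist_force: [-0.1, 2.0, 3.5]
gripper_width: 0.0338
gripper_force: 30.4
```

Request:
step_arm(
  rows=[
    [0,0,0,0,0,0,0],
    [0,0,0,0,0,0,0],
  ],
)

```text
time_s: 11.5
tcp_pos: [0.4155, 0.1311, 0.0622]
orientation: [3.141, 0.79, 0.943]
wrist_force: [-0.0, 2.5, 4.8]
gripper_width: 0.0339
gripper_force: 30.7
```

```bash
python3 -c "
from h import *
st()
plan([([.4138,.1292,.15],(54,-45),0,5),([.42,.10,.24],(54,0),0,8)])"
```

```text
t 11.5 p [0.4155 0.1311 0.0622] rpy [180.   45.2  54. ] F [-0.   2.5  4.8] w 0.0339 g 30.7 q [ 0.463  0.566  1.486 -0.344  1.806  1.137]
[[-.013,0,-.012,0,.001,0,.0],[-.013,0,-.012,0,.001,0,.0],[-.012,0,-.012,0,.001,0,.0],[-.013,0,-.012,0,0,0,.0],[-.013,0,-.012,0,.001,0,.0]]
[[-.01,.003,-.006,0,.098,0,.0],[-.009,.002,-.007,0,.098,0,.0],[-.008,.003,-.008,0,.099,0,.0],[-.008,.003,-.009,0,.098,0,.0],[-.006,.003,-.009,0,.098,0,.0]]
[[-.006,.002,-.01,0,.098,0,.0],[-.004,.003,-.011,0,.098,0,.0],[-.004,.003,-.011,0,.099,0,.0]]
```

Width 33.9 mm, so it is held across the 34 mm side. Lifting, then turning in the air.

Request:
step_arm(
  rows=[
    [-0.006,0,-0.006,0,0,0,0],
    [-0.013,0,-0.012,0,0,0,0],
    [-0.013,0,-0.013,0,0,0,0],
    [-0.013,0,-0.013,0,0,0,0],
    [-0.018,0,-0.018,0,0,0,0],
  ],
)

```text
time_s: 12.12
tcp_pos: [0.415, 0.1306, 0.1517]
orientation: [-3.141, 0.79, 0.943]
wrist_force: [0.6, -0.6, -1.1]
gripper_width: 0.0336
gripper_force: 29.9
```

Request:
step_arm(
  rows=[
    [-0.01,0.003,-0.006,0,0.098,0,0],
    [-0.009,0.002,-0.007,0,0.098,0,0],
    [-0.008,0.003,-0.008,0,0.099,0,0],
    [-0.008,0.003,-0.009,0,0.098,0,0],
    [-0.006,0.003,-0.009,0,0.098,0,0],
  ],
)

```text
time_s: 12.75
tcp_pos: [0.4195, 0.1124, 0.208]
orientation: [3.14, 0.295, 0.943]
wrist_force: [-0.2, -0.3, -2.2]
gripper_width: 0.034
gripper_force: 29.9
```

Request:
step_arm(
  rows=[
    [-0.006,0.002,-0.01,0,0.098,0,0],
    [-0.004,0.003,-0.011,0,0.098,0,0],
    [-0.004,0.003,-0.011,0,0.099,0,0],
    [0,0,0,0,0,0,0],
  ],
)

```text
time_s: 13.25
tcp_pos: [0.4217, 0.1008, 0.2428]
orientation: [3.138, 0.002, 0.941]
wrist_force: [0.0, 0.4, -2.0]
gripper_width: 0.0338
gripper_force: 29.9
```

```bash
python3 -c "
from h import *
st()
plan([([.45,-.28,.22],(144,0),0,14),([.45,-.28,.10],(144,44.8),0,8)])"
```

```text
t 13.25 p [0.4217 0.1008 0.2428] rpy [1.798e+02 1.000e-01 5.390e+01] F [ 0.   0.4 -2. ] w 0.0338 g 29.9 q [ 0.119 -0.341  1.906 -0.003  1.575  0.749]
[[-.021,.018,.002,0,0,-.112,.0],[-.022,.015,.001,0,.001,-.113,.0],[-.025,.012,.002,0,0,-.112,.0],[-.025,.01,.002,0,0,-.112,.0],[-.026,.007,.002,0,0,-.113,.0]]
[[-.027,.004,.001,.001,.001,-.112,.0],[-.028,.001,.002,0,0,-.112,.0],[-.027,-.002,.002,0,0,-.113,.0],[-.027,-.006,.001,0,0,-.112,.0],[-.026,-.008,.002,0,.001,-.112,.0]]
[[-.025,-.011,.002,0,0,-.113,.0],[-.023,-.014,.001,0,0,-.112,.0],[-.022,-.016,.002,0,.001,-.112,.0],[-.02,-.019,.001,0,0,-.113,.0],[0,0,.015,0,.098,0,.0]]
[[-.001,0,.015,0,.097,0,.0],[-.003,0,.015,0,.098,0,.0],[-.005,0,.014,0,.098,0,.0],[-.005,0,.014,0,.098,0,.0],[-.007,0,.013,0,.097,0,.0]]
[[-.009,0,.013,0,.098,0,.0],[-.009,0,.012,0,.098,0,.0]]
```

Request:
step_arm(
  rows=[
    [-0.021,0.018,0.002,0,0,-0.112,0],
    [-0.022,0.015,0.001,0,0.001,-0.113,0],
    [-0.025,0.012,0.002,0,0,-0.112,0],
    [-0.025,0.01,0.002,0,0,-0.112,0],
    [-0.026,0.007,0.002,0,0,-0.113,0],
  ],
)

```text
time_s: 13.88
tcp_pos: [0.4313, -0.0341, 0.2313]
orientation: [-3.137, 0.004, 1.509]
wrist_force: [0.3, 0.2, -1.6]
gripper_width: 0.0341
gripper_force: 29.9
```

Request:
step_arm(
  rows=[
    [-0.027,0.004,0.001,0.001,0.001,-0.112,0],
    [-0.028,0.001,0.002,0,0,-0.112,0],
    [-0.027,-0.002,0.002,0,0,-0.113,0],
    [-0.027,-0.006,0.001,0,0,-0.112,0],
    [-0.026,-0.008,0.002,0,0.001,-0.112,0],
  ],
)

```text
time_s: 14.5
tcp_pos: [0.442, -0.1709, 0.2234]
orientation: [-3.135, -0.003, 2.07]
wrist_force: [0.1, -0.2, -1.7]
gripper_width: 0.034
gripper_force: 29.9
```

Request:
step_arm(
  rows=[
    [-0.025,-0.011,0.002,0,0,-0.113,0],
    [-0.023,-0.014,0.001,0,0,-0.112,0],
    [-0.022,-0.016,0.002,0,0.001,-0.112,0],
    [-0.02,-0.019,0.001,0,0,-0.113,0],
    [0,0,0.015,0,0.098,0,0],
  ],
)

```text
time_s: 15.12
tcp_pos: [0.4505, -0.2805, 0.204]
orientation: [-3.137, -0.102, 2.516]
wrist_force: [0.3, 0.4, -1.7]
gripper_width: 0.0338
gripper_force: 29.9
```

Request:
step_arm(
  rows=[
    [-0.001,0,0.015,0,0.097,0,0],
    [-0.003,0,0.015,0,0.098,0,0],
    [-0.005,0,0.014,0,0.098,0,0],
    [-0.005,0,0.014,0,0.098,0,0],
    [-0.007,0,0.013,0,0.097,0,0],
  ],
)

```text
time_s: 15.75
tcp_pos: [0.4501, -0.2785, 0.1271]
orientation: [-3.136, -0.595, 2.514]
wrist_force: [0.2, 0.2, -1.7]
gripper_width: 0.0341
gripper_force: 30.0
```

Request:
step_arm(
  rows=[
    [-0.009,0,0.013,0,0.098,0,0],
    [-0.009,0,0.012,0,0.098,0,0],
    [0,0,0,0,0,0,0],
    [0,0,0,0,0,0,0],
  ],
)

```text
time_s: 16.25
tcp_pos: [0.45, -0.2786, 0.0976]
orientation: [-3.137, -0.784, 2.513]
wrist_force: [0.1, -0.0, -0.0]
gripper_width: 0.0341
gripper_force: 30.0
```

```bash
python3 -c "
from h import *
st()
plan([([.45,-.28,.03],(144,44.8),0,5)])
im=snap('scene','s5.png')['color'][220:400,290:470];cv2.imwrite('pics/c5.png',cv2.resize(im,(600,600),interpolation=2)[:,:,::-1])"
```

```text
t 16.25 p [ 0.45   -0.2786  0.0976] rpy [-179.7  -44.9  144. ] F [ 0.1 -0.  -0. ] w 0.0341 g 30.0 q [-0.642  0.823  1.031 -0.016  2.072 -1.588]
[[-.01,0,.009,-.001,0,0,.0],[-.009,0,.01,-.001,-.001,0,.0],[-.01,-.001,.009,-.001,0,0,.0],[-.01,0,.01,-.001,-.001,0,.0],[-.009,0,.009,-.001,0,0,.0]]
```

View pics/c5.png

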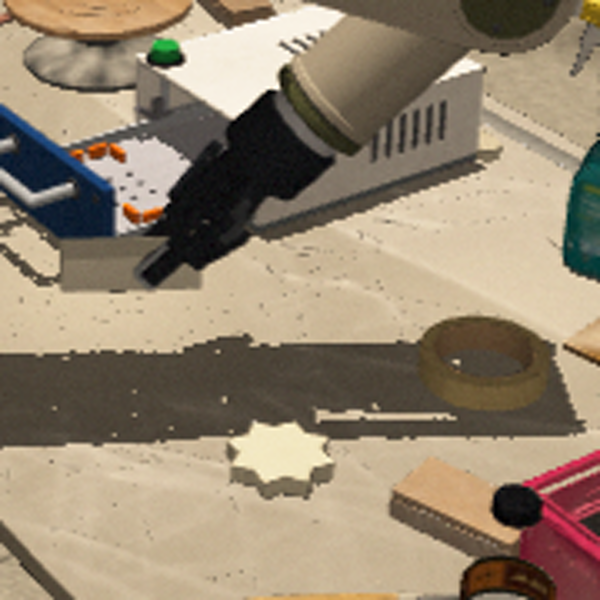

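The bar is held level (crop 60–200, 235–290), clear of the star and tray. Lowering gently.

Request:
step_arm(
  rows=[
    [-0.01,0,0.01,0,0,0,0],
    [-0.01,0,0.01,0,0,0,0],
    [-0.01,0,0.01,0,0,0,0],
    [-0.01,0,0.01,0,0,0,0],
    [-0.01,0,0.01,0,0,0,0],
  ],
)

```text
time_s: 16.92
tcp_pos: [0.4492, -0.2788, 0.0254]
orientation: [-3.138, -0.786, 2.513]
wrist_force: [-0.3, -0.3, -0.7]
gripper_width: 0.034
gripper_force: 30.0
```

Request:
step_arm(
  rows=[
    [-0.003,0,0.003,0,0,0,0],
    [0,0,0,0,0,0,0],
  ],
)

```text
time_s: 17.18
tcp_pos: [0.4492, -0.2788, 0.0221]
orientation: [-3.138, -0.786, 2.513]
wrist_force: [0.1, 0.3, -0.8]
gripper_width: 0.0336
gripper_force: 29.9
```

```bash
python3 -c "
from h import *
st()"
```

```text
t 17.18 p [ 0.4492 -0.2788  0.0221] rpy [-179.8  -45.1  144. ] F [ 0.1  0.3 -0.8] w 0.0336 g 29.9 q [-0.643  0.92   1.03  -0.015  1.978 -1.587]
```

Request:
step_arm(
  rows=[
    [-0.003,0,0.003,0,-0.003,0,0],
    [0,0,0,0,0,0,0],
  ],
)

```text
time_s: 17.42
tcp_pos: [0.4495, -0.279, 0.0183]
orientation: [-3.138, -0.782, 2.514]
wrist_force: [-0.5, 0.5, -1.0]
gripper_width: 0.0338
gripper_force: 30.0
```

Request:
step_arm(
  rows=[
    [-0.002,0,0.002,0,0,0,0],
    [0,0,0,0,0,0,0],
  ],
)

```text
time_s: 17.68
tcp_pos: [0.4494, -0.2788, 0.0153]
orientation: [-3.138, -0.783, 2.513]
wrist_force: [0.3, -0.3, -0.5]
gripper_width: 0.0337
gripper_force: 30.0
```

Request:
step_arm(
  rows=[
    [-0.001,0,0.001,0,0,0,0],
    [0,0,0,0,0,0,0],
  ],
)

```text
time_s: 17.92
tcp_pos: [0.4494, -0.2789, 0.0139]
orientation: [-3.138, -0.783, 2.513]
wrist_force: [-0.3, 0.9, -1.9]
gripper_width: 0.034
gripper_force: 30.0
```

Request:
step_arm(
  rows=[
    [-0.001,0,0.001,0,0,0,0],
    [0,0,0,0,0,0,0],
  ],
)

```text
time_s: 18.18
tcp_pos: [0.4493, -0.2789, 0.0124]
orientation: [-3.138, -0.783, 2.514]
wrist_force: [0.3, 0.3, -1.9]
gripper_width: 0.0339
gripper_force: 30.0
```

Request:
step_arm(
  rows=[
    [-0.001,0,0.001,0,0,0,0],
    [0,0,0,0,0,0,0],
  ],
)

```text
time_s: 18.42
tcp_pos: [0.4494, -0.2789, 0.011]
orientation: [-3.138, -0.783, 2.514]
wrist_force: [0.4, -0.0, -1.1]
gripper_width: 0.0338
gripper_force: 30.0
```

Request:
step_arm(
  rows=[
    [-0.001,0,0.001,0,0,0,0],
    [0,0,0,0,0,0,0],
  ],
)

```text
time_s: 18.68
tcp_pos: [0.4494, -0.2789, 0.0108]
orientation: [-3.138, -0.783, 2.513]
wrist_force: [-2.0, 0.9, 4.5]
gripper_width: 0.0342
gripper_force: 29.7
```

Request:
step_arm(
  rows=[
    [0,0,0.001,0,0,0,0],
    [0,0,0,0,0,0,0],
  ],
)

```text
time_s: 18.92
tcp_pos: [0.4494, -0.2789, 0.0107]
orientation: [-3.138, -0.782, 2.513]
wrist_force: [-0.1, 0.0, 6.8]
gripper_width: 0.0337
gripper_force: 29.7
```

Contact with about 6 N. Letting go gently and backing off along the tool.

Request:
step_arm(
  rows=[
    [0,0,0,0,0,0,0.45],
    [0,0,0,0,0,0,0.6],
    [0,0,0,0,0,0,0.8],
    [0,0,0,0,0,0,1],
    [0,0,0,0,0,0,1],
  ],
)

```text
time_s: 19.55
tcp_pos: [0.4488, -0.2785, 0.0089]
orientation: [-3.138, -0.783, 2.514]
wrist_force: [-0.3, 0.0, 0.8]
gripper_width: 0.0853
gripper_force: 0.0
```

Request:
step_arm(
  rows=[
    [0,0,-0.02,0,0,0,1],
    [0,0,-0.04,0,0,0,1],
    [0,0,-0.04,0,0,0,1],
    [0,0,-0.05,0,0,0,1],
    [0,0,-0.05,0,0,0,1],
  ],
)

```text
time_s: 20.18
tcp_pos: [0.5537, -0.3543, 0.1379]
orientation: [-3.138, -0.778, 2.513]
wrist_force: [1.2, -0.7, -0.5]
gripper_width: 0.0852
gripper_force: 0.0
```

```bash
python3 -c "
from h import *
st()
im=snap('top','t6.png')['color']
a=cv2.resize(im[270:330,370:430],(400,400),interpolation=2);b=cv2.resize(im[215:295,290:370],(400,400),interpolation=2)
cv2.imwrite('pics/c6.png',np.hstack([a,b])[:,:,::-1])
print(w2px(dict(np.load('pics/top.npz')),[.45,-.28,.03]))
plan([([.44,-.27,.2],(144,0),1,8)])"
```

```text
t 20.18 p [ 0.5537 -0.3543  0.1379] rpy [-179.8  -44.6  144. ] F [ 1.2 -0.7 -0.5] w 0.0852 g 0.0 q [-0.641  1.295  0.202 -0.018  2.422 -1.593]
[np.float64(385.67227463055434), np.float64(291.0805059686793)]
[[.018,0,.007,0,-.097,0,1.0],[.019,0,.005,-.001,-.097,0,1.0],[.019,.001,.004,0,-.097,.001,1.0],[.02,0,.001,-.001,-.097,0,1.0],[.019,0,0,0,-.096,0,1.0]]
[[.019,0,-.003,0,-.097,0,1.0],[.02,0,-.004,-.001,-.097,0,1.0],[.018,.001,-.006,0,-.097,0,1.0]]
```

View pics/c6.png

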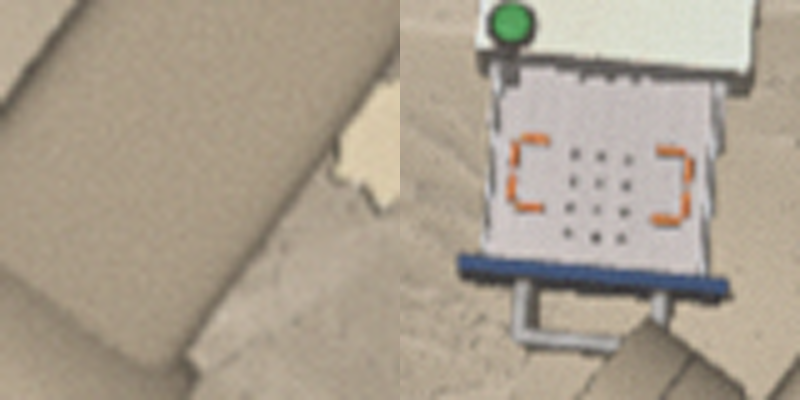

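The tray is out, with its bracket corners in the crop at (515,135), (510,210), (690,152) and (688,222). The bar is hidden by the forearm, so I check it in the scene view against an overlay of its expected pose.

```bash
cat > cr.py <<'E'
from h import *
im=dict(np.load('pics/top.npz'))
q=np.array([px2w(im,290+(x-400+.5)/5-.5,215+(y+.5)/5-.5,.042) for x,y in [(515,135),(510,210),(688,222),(690,152)]])
print(q.round(4),q.mean(0).round(4)); d=np.roll(q,-1,0)-q; print(np.linalg.norm(d,axis=1).round(4),np.degrees(np.arctan2(d[:,1],d[:,0])).round(1))
a=px2w(im,290+(119.5+.5)/5,215+(340)/5-.5,.078);print('handle left end',a)
print('button',px2w(im,290+(112+.5)/5-.5,215+22.5/5-.5,.121))
E
python3 cr.py; python3 -c "
from h import *
im=snap('scene','s7.png');c=im['color'].copy()
C=np.array([.4426,-.2743]);u=np.array([-.809,.588]);v=np.array([.588,.809])
c2=c[280:360,310:430];c2=cv2.resize(c2,(780,520),interpolation=2)
for z,col in((.03,(255,0,0)),(0,(0,0,255))):
  P=[(np.array(w2px(im,[*(C+a*.055*u+b*.017*v),z]))-[310,280]+.5)*6.5 for a,b in((1,1),(1,-1),(-1,-1),(-1,1))]
  cv2.polylines(c2,[np.array(P).astype(int)],True,col,1)
cv2.imwrite('pics/c7.png',c2[:,:,::-1])"
```

```text
[[ 0.6299 -0.0076  0.042 ]
 [ 0.5733 -0.0047  0.042 ]
 [ 0.5661 -0.1368  0.042 ]
 [ 0.6188 -0.1381  0.042 ]] [ 0.597  -0.0718  0.042 ]
[0.0566 0.1323 0.0527 0.131 ] [177.  -93.1  -1.5  85.1]
handle left end [ 0.47360906 -0.01485661  0.078     ]
button [ 0.69840118 -0.00464045  0.121     ]
```

View pics/c7.png

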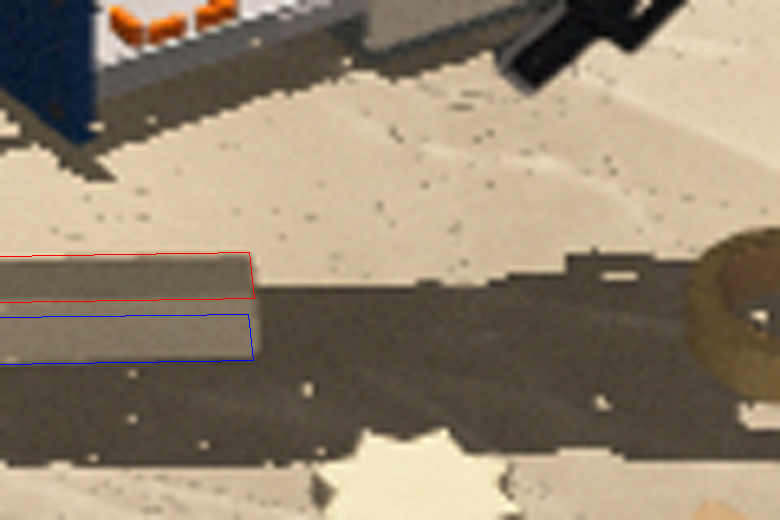

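The overlay matches to within about 2 mm, so the bar is lying flat. Now I regrasp it across the middle, centre ≈ (.444,-.2755).

```bash
python3 -c "
from h import *
plan([([.444,-.2755,.19],(144,0),1,8)])"
```

```text
[[.017,0,.007,0,-.097,0,1.0],[.017,0,.005,-.001,-.097,0,1.0],[.018,0,.004,0,-.097,.001,1.0],[.019,0,.002,-.001,-.097,0,1.0],[.018,0,0,0,-.097,0,1.0]]
[[.018,0,-.001,0,-.097,0,1.0],[.018,0,-.004,-.001,-.097,0,1.0],[.018,-.001,-.005,0,-.097,0,1.0]]
```

Request:
step_arm(
  rows=[
    [0.017,0,0.007,0,-0.097,0,1],
    [0.017,0,0.005,-0.001,-0.097,0,1],
    [0.018,0,0.004,0,-0.097,0.001,1],
    [0.019,0,0.002,-0.001,-0.097,0,1],
    [0.018,0,0,0,-0.097,0,1],
  ],
)

```text
time_s: 20.9
tcp_pos: [0.4907, -0.3087, 0.1695]
orientation: [-3.14, -0.333, 2.514]
wrist_force: [0.6, -0.4, 0.5]
gripper_width: 0.0853
gripper_force: 0.0
```

Request:
step_arm(
  rows=[
    [0.018,0,-0.001,0,-0.097,0,1],
    [0.018,0,-0.004,-0.001,-0.097,0,1],
    [0.018,-0.001,-0.005,0,-0.097,0,1],
    [0,0,0,0,0,0,1],
  ],
)

```text
time_s: 21.4
tcp_pos: [0.4483, -0.2789, 0.1915]
orientation: [-3.141, -0.044, 2.514]
wrist_force: [-0.1, -0.5, 0.3]
gripper_width: 0.0857
gripper_force: 0.0
```

```bash
python3 -c "
from h import *
st()
plan([([.444,-.2755,.05],(144,0),1,5),([.444,-.2755,.006],(144,0),1,5)])"
```

```text
t 21.4 p [ 0.4483 -0.2789  0.1915] rpy [-180.    -2.5  144.1] F [-0.1 -0.5  0.3] w 0.0857 g 0.0 q [-6.530e-01  2.000e-03  1.696e+00 -1.000e-03  1.488e+00 -1.596e+00]
[[0,0,.028,0,-.009,0,1.0],[0,0,.029,0,-.009,0,1.0],[0,0,.028,0,-.009,.001,1.0],[.001,0,.028,0,-.009,0,1.0],[.001,0,.029,0,-.008,0,1.0]]
[[0,0,.009,0,0,0,1.0],[0,0,.008,0,0,0,1.0],[0,0,.009,0,0,0,1.0],[0,0,.009,0,0,0,1.0],[0,0,.009,0,0,0,1.0]]
```

Request:
step_arm(
  rows=[
    [0,0,0.02,0,0,0,1],
    [0,0,0,0,0,0,1],
  ],
)

```text
time_s: 21.65
tcp_pos: [0.4497, -0.2802, 0.1694]
orientation: [-3.141, -0.049, 2.514]
wrist_force: [0.1, 0.0, -0.7]
gripper_width: 0.086
gripper_force: 0.0
```

```bash
python3 -c "
from h import *
st()
plan([([.444,-.2755,.05],(144,0),1,5),([.444,-.2755,.006],(144,0),1,5)])"
```

```text
t 21.65 p [ 0.4497 -0.2802  0.1694] rpy [-180.    -2.8  144. ] F [ 0.1  0.  -0.7] w 0.086 g 0.0 q [-6.530e-01  2.800e-02  1.711e+00 -1.000e-03  1.452e+00 -1.596e+00]
[[0,0,.024,0,-.01,0,1.0],[.001,0,.024,0,-.01,0,1.0],[.001,0,.024,0,-.01,0,1.0],[.001,0,.024,0,-.01,0,1.0],[.001,0,.024,0,-.009,.001,1.0]]
[[0,0,.009,0,0,0,1.0],[0,0,.008,0,0,0,1.0],[0,0,.009,0,0,0,1.0],[0,0,.009,0,0,0,1.0],[0,0,.009,0,0,0,1.0]]
```

Request:
step_arm(
  rows=[
    [0,0,0.024,0,-0.01,0,1],
    [0.001,0,0.024,0,-0.01,0,1],
    [0.001,0,0.024,0,-0.01,0,1],
    [0.001,0,0.024,0,-0.01,0,1],
    [0.001,0,0.024,0,-0.009,0,1],
  ],
)

```text
time_s: 22.28
tcp_pos: [0.4454, -0.2772, 0.0512]
orientation: [-3.141, 0.003, 2.514]
wrist_force: [0.4, 0.6, -0.9]
gripper_width: 0.0854
gripper_force: 0.0
```

Request:
step_arm(
  rows=[
    [0,0,0.01,0,0,0,1],
    [0,0,0.01,0,0,0,1],
    [0,0,0.01,0,0,0,1],
    [0,0,0.005,0,0,0,1],
    [0,0,0,0,0,0,1],
  ],
)

```text
time_s: 22.9
tcp_pos: [0.4454, -0.2771, 0.0179]
orientation: [-3.141, 0.005, 2.514]
wrist_force: [-0.3, -0.7, 1.0]
gripper_width: 0.0854
gripper_force: 0.0
```

```bash
python3 -c "
from h import *
st()
plan([([.444,-.2755,.006],(144,0),1,2)])"
```

```text
t 22.9 p [ 0.4454 -0.2771  0.0179] rpy [-180.     0.3  144. ] F [-0.3 -0.7  1. ] w 0.0854 g 0.0 q [-0.654  0.141  1.89  -0.     1.106 -1.597]
[[.001,0,.006,0,.002,0,1.0],[.001,.001,.006,0,.003,.001,1.0]]
```

Request:
step_arm(
  rows=[
    [0.001,0,0.006,0,0.002,0,1],
    [0.001,0,0.005,0,0.003,0,1],
    [0,0,0,0,0,0,0.6],
    [0,0,0,0,0,0,0.44],
  ],
)

```text
time_s: 23.4
tcp_pos: [0.4439, -0.2761, 0.0071]
orientation: [-3.141, 0.0, 2.514]
wrist_force: [0.9, -0.5, -0.7]
gripper_width: 0.0521
gripper_force: 0.0
```

Request:
step_arm(
  rows=[
    [0,0,0,0,0,0,0.3],
    [0,0,0,0,0,0,0.2],
    [0,0,0,0,0,0,0],
    [0,0,0,0,0,0,0],
  ],
  squeeze=30,
)

```text
time_s: 23.9
tcp_pos: [0.4442, -0.2762, 0.0074]
orientation: [-3.141, 0.001, 2.514]
wrist_force: [-0.3, 1.2, 3.9]
gripper_width: 0.0333
gripper_force: 31.9
```

```bash
python3 -c "
from h import *
st()
p=manip.read_state()['tcp_pos']
plan([([p[0],p[1],.22],(144,0),0,8),([.596,-.0727,.22],(86,0),0,9)])"
```

```text
t 23.9 p [ 0.4442 -0.2762  0.0074] rpy [-1.80e+02  1.00e-01  1.44e+02] F [-0.3  1.2  3.9] w 0.0333 g 31.9 q [-0.654  0.158  1.894 -0.     1.089 -1.597]
[[0,0,-.027,0,0,0,.0],[0,0,-.026,0,0,0,.0],[0,0,-.027,0,0,0,.0],[0,0,-.026,0,0,0,.0],[0,0,-.027,0,.001,0,.0]]
[[0,0,-.026,0,0,.001,.0],[0,0,-.027,0,0,0,.0],[0,0,-.027,0,0,0,.0],[0,.028,0,0,0,.112,.0],[.002,.028,0,0,0,.113,.0]]
[[.006,.028,0,0,0,.112,.0],[.009,.027,0,0,0,.113,.0],[.012,.025,0,0,0,.112,.0],[.015,.024,0,0,0,.113,.0],[.017,.022,0,0,0,.112,.0]]
[[.02,.02,0,0,0,.113,.0],[.022,.018,0,0,0,.112,.0]]
```

Request:
step_arm(
  rows=[
    [0,0,-0.01,0,0,0,0],
    [0,0,-0.026,0,0,0,0],
    [0,0,-0.036,0,0,0,0],
    [0,0,-0.036,0,0,0,0],
    [0,0,-0.036,0,0,0,0],
  ],
)

```text
time_s: 24.52
tcp_pos: [0.4434, -0.2757, 0.1523]
orientation: [-3.141, -0.0, 2.514]
wrist_force: [-0.3, 0.6, -1.6]
gripper_width: 0.0333
gripper_force: 31.3
```

Request:
step_arm(
  rows=[
    [0,0,-0.036,0,0,0,0],
    [0,0,-0.032,0,0,0,0],
    [0,0.028,0,0,0,0.112,0],
    [0.002,0.028,0,0,0,0.113,0],
    [0.006,0.028,0,0,0,0.112,0],
  ],
)

```text
time_s: 25.15
tcp_pos: [0.4949, -0.2076, 0.2192]
orientation: [-3.141, -0.0, 2.173]
wrist_force: [0.4, -0.4, -2.4]
gripper_width: 0.0333
gripper_force: 31.3
```

Request:
step_arm(
  rows=[
    [0.009,0.027,0,0,0,0.113,0],
    [0.012,0.025,0,0,0,0.112,0],
    [0.015,0.024,0,0,0,0.113,0],
    [0.017,0.022,0,0,0,0.112,0],
    [0.02,0.02,0,0,0,0.113,0],
  ],
)

```text
time_s: 25.78
tcp_pos: [0.5783, -0.0944, 0.219]
orientation: [-3.141, 0.0, 1.61]
wrist_force: [0.4, 0.1, -1.1]
gripper_width: 0.0334
gripper_force: 31.4
```

Request:
step_arm(
  rows=[
    [0.022,0.018,0,0,0,0.112,0],
    [0,0,0,0,0,0,0],
    [0,0,0,0,0,0,0],
  ],
)

```text
time_s: 26.15
tcp_pos: [0.5948, -0.0727, 0.2188]
orientation: [-3.141, 0.001, 1.504]
wrist_force: [-0.0, 0.1, -1.5]
gripper_width: 0.0336
gripper_force: 31.3
```

```bash
python3 -c "
from h import *
st()
plan([([.596,-.0727,.085],(86,0),0,5)])"
```

```text
t 26.15 p [ 0.5948 -0.0727  0.2188] rpy [-179.9    0.    86.1] F [-0.   0.1 -1.5] w 0.0336 g 31.3 q [-2.070e-01  1.350e-01  1.506e+00 -1.000e-03  1.501e+00 -1.390e-01]
[[0,0,.027,0,0,.001,.0],[0,.001,.027,0,0,0,.0],[0,0,.026,-.001,0,.001,.0],[0,0,.027,0,.001,0,.0],[0,0,.027,0,0,.001,.0]]
```

Request:
step_arm(
  rows=[
    [0,0,0.027,0,0,0.001,0],
    [0,0.001,0.027,0,0,0,0],
    [0,0,0.027,0,0,0,0],
    [0,0,0.027,0,0,0,0],
    [0,0,0.027,0,0,0,0],
  ],
)

```text
time_s: 26.78
tcp_pos: [0.5957, -0.0737, 0.0833]
orientation: [-3.141, 0.001, 1.501]
wrist_force: [-0.5, -0.6, -1.2]
gripper_width: 0.0337
gripper_force: 31.4
```

Request:
step_arm(
  rows=[
    [0,0,0.015,0,0,0,0],
    [0,0,0.01,0,0,0,0],
    [0,0,0,0,0,0,0],
  ],
)

```text
time_s: 27.15
tcp_pos: [0.5961, -0.0728, 0.0587]
orientation: [-3.141, 0.0, 1.501]
wrist_force: [0.0, 0.3, -2.0]
gripper_width: 0.0333
gripper_force: 31.3
```

```bash
python3 -c "
from h import *
st()
im=snap('scene','s8.png')['color'][225:315,300:420];cv2.imwrite('pics/c8.png',cv2.resize(im,(780,585),interpolation=2)[:,:,::-1])"
```

```text
t 27.15 p [ 0.5961 -0.0728  0.0587] rpy [-180.    0.   86.] F [ 0.   0.3 -2. ] w 0.0333 g 31.3 q [-0.207  0.277  1.648 -0.     1.217 -0.137]
```

View pics/c8.png

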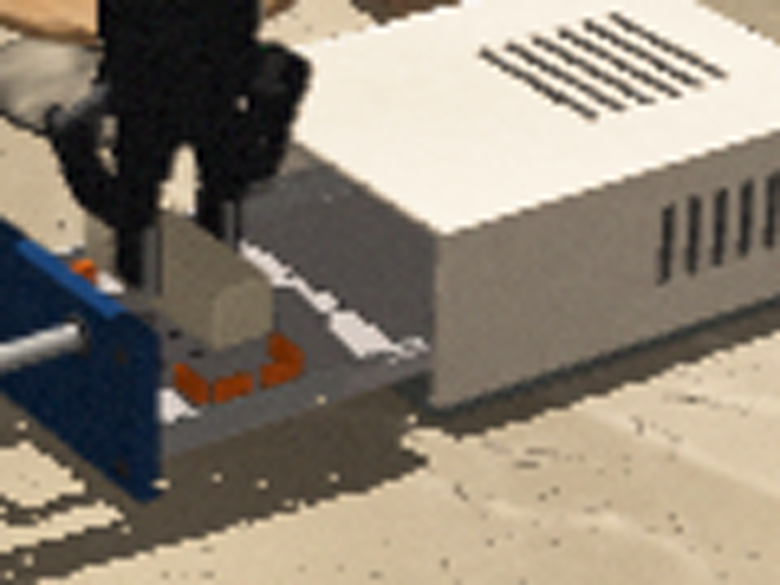

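```bash
python3 -c "
from h import *
im=dict(np.load('pics/scene.npz'))
def pr(n,c,x,y,z,yaw=-4):
    a=np.radians(yaw);X=[c[0]+x*np.cos(a)-y*np.sin(a),c[1]+x*np.sin(a)+y*np.cos(a),z]
    print(n,((np.array(w2px(im,X))-[300,225]+.5)*6.5).round(0))
c=(.596,-.0727)
for s in(-1,1):
  pr('inner rib top end x%+d'%s,c,.023*s,-.062,.042); pr('inner side-rib start',c,.023*s,-.040,.042);pr(' outer corner top',c,.027*s,-.066,.042);pr(' outer corner floor',c,.027*s,-.066,.03)
b=(.5961,-.0728)
for s in(-1,1): pr('bar end bot',b,.017*s,-.055,.0513);pr('bar end top',b,.017*s,-.055,.0813)
pr('cab face top corner',(.672,-.0727),0,-.1,.105)
"
```

```text
inner rib top end x-1 [210. 381.]
inner side-rib start [183. 361.]
 outer corner top [208. 387.]
 outer corner floor [208. 411.]
inner rib top end x+1 [294. 354.]
inner side-rib start [266. 334.]
 outer corner top [306. 355.]
 outer corner floor [306. 378.]
bar end bot [213. 353.]
bar end top [213. 294.]
bar end bot [275. 333.]
bar end top [276. 274.]
cab face top corner [435. 228.]
```

The bar sits over the bracket space, with its end bottom edge at crop (207,352)–(272,333) and the rib corners at (210,380) and (303,350). All are within about 2 mm of prediction, so I lower it gently.

Request:
step_arm(
  rows=[
    [0,0,0.008,0,0,0,0],
    [0,0,0.005,0,0,0,0],
    [0,0,0.003,0,0,0,0],
    [0,0,0,0,0,0,0],
  ],
)

```text
time_s: 27.7
tcp_pos: [0.5961, -0.0725, 0.0425]
orientation: [-3.141, 0.0, 1.501]
wrist_force: [0.4, 0.3, -2.8]
gripper_width: 0.0333
gripper_force: 31.3
```

Request:
step_arm(
  rows=[
    [0,0,0.002,0,0,0,0],
    [0,0,0,0,0,0,0],
  ],
)

```text
time_s: 27.95
tcp_pos: [0.5963, -0.0726, 0.0409]
orientation: [-3.142, 0.0, 1.501]
wrist_force: [0.4, 0.7, -1.8]
gripper_width: 0.0336
gripper_force: 31.3
```

Request:
step_arm(
  rows=[
    [0,0,0.001,0,0,0,0],
    [0,0,0,0,0,0,0],
  ],
)

```text
time_s: 28.2
tcp_pos: [0.5963, -0.0726, 0.0399]
orientation: [-3.142, 0.0, 1.501]
wrist_force: [-0.4, -0.2, -1.7]
gripper_width: 0.0338
gripper_force: 31.3
```

Request:
step_arm(
  rows=[
    [0,0,0.001,0,0,0,0],
    [0,0,0,0,0,0,0],
  ],
)

```text
time_s: 28.45
tcp_pos: [0.5963, -0.0725, 0.0389]
orientation: [-3.141, 0.0, 1.501]
wrist_force: [0.0, -0.3, -1.1]
gripper_width: 0.0336
gripper_force: 31.3
```

Request:
step_arm(
  rows=[
    [0,0,0.001,0,0,0,0],
    [0,0,0,0,0,0,0],
  ],
)

```text
time_s: 28.7
tcp_pos: [0.5963, -0.0725, 0.0378]
orientation: [-3.141, 0.0, 1.501]
wrist_force: [0.2, 0.1, -2.0]
gripper_width: 0.0336
gripper_force: 31.3
```

Request:
step_arm(
  rows=[
    [0,0,0.001,0,0,0,0],
    [0,0,0,0,0,0,0],
  ],
)

```text
time_s: 28.95
tcp_pos: [0.5965, -0.0726, 0.0375]
orientation: [3.141, 0.0, 1.501]
wrist_force: [-2.3, 0.6, 3.3]
gripper_width: 0.0333
gripper_force: 31.9
```

Request:
step_arm(
  rows=[
    [0,0,0.001,0,0,0,0],
    [0,0,0,0,0,0,0],
  ],
)

```text
time_s: 29.2
tcp_pos: [0.5967, -0.0726, 0.0374]
orientation: [3.141, 0.0, 1.501]
wrist_force: [-6.3, 1.4, 11.3]
gripper_width: 0.0334
gripper_force: 33.0
```

Contact at the expected height (z .0375). Letting go and rising.

Request:
step_arm(
  rows=[
    [0,0,-0.001,0,0,0,0.45],
    [0,0,0,0,0,0,0.6],
    [0,0,0,0,0,0,0.65],
    [0,0,0,0,0,0,0.65],
  ],
)

```text
time_s: 29.7
tcp_pos: [0.5963, -0.0726, 0.0368]
orientation: [-3.141, 0.0, 1.501]
wrist_force: [0.1, 0.5, 0.5]
gripper_width: 0.0552
gripper_force: 0.0
```

Request:
step_arm(
  rows=[
    [0,0,-0.01,0,0,0,0.65],
    [0,0,-0.025,0,0,0,0.65],
    [0,0,-0.035,0,0,0,0.65],
    [0,0,-0.035,0,0,0,0.65],
    [0,0,-0.03,0,0,0,0],
  ],
)

```text
time_s: 30.32
tcp_pos: [0.5967, -0.0726, 0.1744]
orientation: [3.14, 0.001, 1.501]
wrist_force: [0.8, 0.3, 0.2]
gripper_width: 0.0385
gripper_force: 0.0
```

```bash
python3 -c "
from h import *
st()
plan([([.6984,-.0046,.16],(86,0),0,6)])"
```

```text
t 30.32 p [ 0.5967 -0.0726  0.1744] rpy [179.9   0.   86. ] F [0.8 0.3 0.2] w 0.0385 g 0.0 q [-0.206  0.164  1.556 -0.     1.42  -0.136]
[[.012,.016,.002,0,0,0,.0],[.013,.016,.003,.001,0,0,.0],[.012,.016,.002,0,0,0,.0],[.013,.016,.003,0,0,0,.0],[.012,.017,.002,0,0,0,.0]]
[[.013,.016,.002,.001,.001,0,.0]]
```

Request:
step_arm(
  rows=[
    [0.012,0.016,0.002,0,0,0,0],
    [0.013,0.016,0.003,0,0,0,0],
    [0.012,0.016,0.002,0,0,0,0],
    [0.013,0.016,0.003,0,0,0,0],
    [0.012,0.016,0.002,0,0,0,0],
  ],
)

```text
time_s: 30.95
tcp_pos: [0.6811, -0.0158, 0.1606]
orientation: [3.141, 0.0, 1.501]
wrist_force: [-0.1, -0.8, 0.3]
gripper_width: 0.0003
gripper_force: 0.0
```

Request:
step_arm(
  rows=[
    [0.013,0.016,0.002,0,0,0,0],
    [0,0,0.02,0,0,0,0],
    [0,0,0.01,0,0,0,0],
    [0,0,0,0,0,0,0],
  ],
)

```text
time_s: 31.45
tcp_pos: [0.6955, -0.0049, 0.1257]
orientation: [-3.138, 0.0, 1.5]
wrist_force: [-0.3, 0.1, 0.3]
gripper_width: 0.0002
gripper_force: 0.0
```

```bash
python3 -c "
from h import *
st()
im=snap('scene','s9.png')['color'][215:305,300:420];cv2.imwrite('pics/c9.png',cv2.resize(im,(780,585),interpolation=2)[:,:,::-1])"
```

```text
t 31.45 p [ 0.6955 -0.0049  0.1257] rpy [-179.8    0.    86. ] F [-0.3  0.1  0.3] w 0.0002 g 0.0 q [-8.000e-02  4.530e-01  1.297e+00 -1.000e-03  1.395e+00 -1.000e-02]
```

View pics/c9.png

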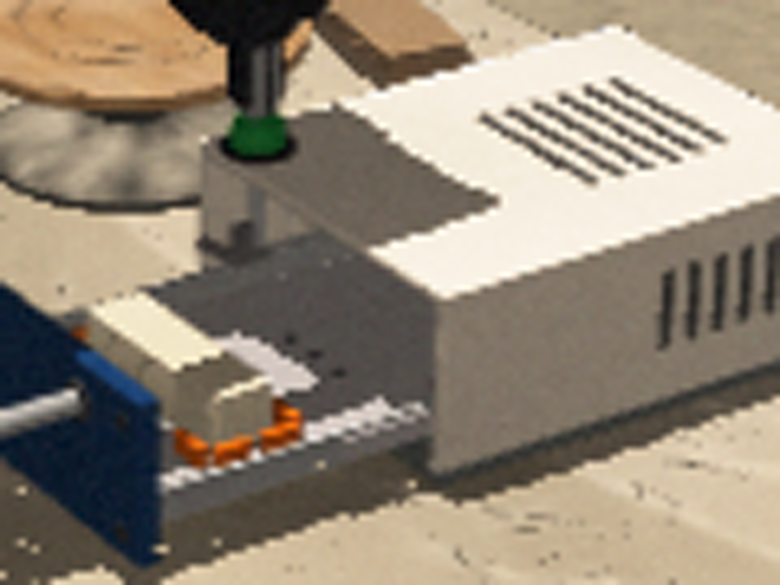

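The bar lies inside the orange brackets (crop 90–275, 290–440), and the shut fingers are over the green button at (258,130). Pressing.

Request:
step_arm(
  rows=[
    [0.001,0.002,0.005,0,0,0,0],
    [0,0,0.004,0,0,0,0],
    [0,0,0.003,0,0,0,0],
  ],
)

```text
time_s: 31.88
tcp_pos: [0.7, -0.0037, 0.1171]
orientation: [3.14, 0.0, 1.501]
wrist_force: [-2.6, 0.1, 3.6]
gripper_width: 0.0
gripper_force: 1.9
```

Request:
step_arm(
  rows=[
    [0,0,0.003,0,0,0,0],
    [0,0,0,0,0,0,0],
    [0,0,0,0,0,0,0],
  ],
)

```text
time_s: 32.25
tcp_pos: [0.6997, -0.0037, 0.1133]
orientation: [3.141, 0.0, 1.501]
wrist_force: [1.0, -0.7, 2.8]
gripper_width: -0.0002
gripper_force: 1.6
```

```bash
python3 -c "
from h import *
st()"
```

```text
t 32.25 p [ 0.6997 -0.0037  0.1133] rpy [180.   0.  86.] F [ 1.  -0.7  2.8] w -0.0002 g 1.6 q [-0.078  0.47   1.299 -0.     1.372 -0.008]
```

Request:
step_arm(
  rows=[
    [0,0,0.002,0,0,0,0],
    [0,0,0.001,0,0,0,0],
    [0,0,0,0,0,0,0],
    [0,0,0,0,0,0,0],
  ],
)

```text
time_s: 32.75
tcp_pos: [0.6996, -0.0036, 0.1101]
orientation: [3.141, 0.0, 1.501]
wrist_force: [2.1, -0.3, 4.3]
gripper_width: 0.0001
gripper_force: 1.9
```

```bash
python3 -c "
from h import *
st()
im=snap('scene','s10.png')['color'].astype(int)
o=cv2.imread('pics/s9.png')[:,:,::-1].astype(int)
m=(im[:,:,2]>im[:,:,0]+40)&(im[:,:,2]>80);m0=(o[:,:,2]>o[:,:,0]+40)&(o[:,:,2]>80)
for k in(m0,m):
  k=k[220:320,300:350]; ys,xs=np.nonzero(k); print(len(xs),xs.mean()+300,ys.mean()+220)"
```

```text
t 32.75 p [ 0.6996 -0.0036  0.1101] rpy [180.   0.  86.] F [ 2.1 -0.3  4.3] w 0.0001 g 1.9 q [-0.078  0.472  1.301 -0.     1.367 -0.008]
34 317.2647058823529 272.61764705882354
59 317.23728813559325 265.1525423728814
```

```bash
python3 -c "
from h import *
for f in('s9','s10'):
  o=cv2.imread('pics/%s.png'%f).astype(int);k=(o[:,:,0]>1.6*o[:,:,2])&(o[:,:,0]>35); k=k[215:320,270:345]; ys,xs=np.nonzero(k); print(len(xs),xs.mean()+270,ys.mean()+215)
im=dict(np.load('pics/scene.npz'))
print(np.array(w2px(im,[.53,-.07,.06]))-w2px(im,[.51,-.069,.06]))"
```

```text
762 307.3661417322835 276.5236220472441
774 314.1666666666667 274.30878552971575
[ 5.70866506 -1.86504008]
```

The tray kicked back by about 24 mm, so it is released. I let the button go and return to the handle.

Request:
step_arm(
  rows=[
    [0,0,-0.01,0,0,0,0],
    [0,0,-0.03,0,0,0,0],
    [0,0,-0.04,0,0,0,0.42],
    [0,0,0,0,0,0,0.42],
  ],
)

```text
time_s: 33.3
tcp_pos: [0.7012, -0.0034, 0.195]
orientation: [3.135, 0.0, 1.501]
wrist_force: [-0.1, -0.3, 1.4]
gripper_width: 0.035
gripper_force: 0.0
```

```bash
python3 -c "
from h import *
st()
for f in('s9','s10'):
  pass
im=snap('scene','s11.png');o=im['color'].astype(int);k=(o[:,:,2]>1.6*o[:,:,0])&(o[:,:,2]>35); k=k[215:320,270:345]; ys,xs=np.nonzero(k); print(len(xs),xs.mean()+270,ys.mean()+215)
plan([([.493,-.0665,.19],(86,0),.42,7)])"
```

```text
t 33.3 p [ 0.7012 -0.0034  0.195 ] rpy [179.6   0.   86. ] F [-0.1 -0.3  1.4] w 0.035 g 0.0 q [-0.078  0.415  1.219 -0.     1.502 -0.008]
771 314.21141374837873 274.3437094682231
[[-.011,-.029,0,0,0,0,.42],[-.011,-.029,0,.001,0,0,.42],[-.011,-.029,.001,0,0,0,.42],[-.011,-.029,0,.001,0,0,.42],[-.011,-.028,0,0,0,0,.42]]
[[-.011,-.029,.001,0,0,0,.42],[-.011,-.029,0,.001,0,0,.42]]
```

Request:
step_arm(
  rows=[
    [-0.011,-0.029,0,0.001,0,0,0.42],
    [-0.011,-0.029,0,0.001,0,0,0.42],
    [-0.011,-0.029,0.001,0.001,0,0,0.42],
    [-0.011,-0.029,0,0.001,0,0,0.42],
    [-0.011,-0.028,0,0.001,0,0,0.42],
  ],
)

```text
time_s: 33.98
tcp_pos: [0.5495, -0.0482, 0.1873]
orientation: [-3.133, -0.0, 1.501]
wrist_force: [-0.3, -0.1, 0.2]
gripper_width: 0.0363
gripper_force: 0.0
```

Request:
step_arm(
  rows=[
    [-0.011,-0.029,0.001,0.001,0,0,0.42],
    [-0.011,-0.029,0,0.001,0,0,0.42],
    [0,0,0,0,0,0,0.42],
    [0,0,0,0,0,0,0.42],
  ],
)

```text
time_s: 34.48
tcp_pos: [0.4923, -0.066, 0.1878]
orientation: [-3.134, -0.0, 1.501]
wrist_force: [-0.1, -0.2, 0.1]
gripper_width: 0.0357
gripper_force: 0.0
```

```bash
python3 -c "
from h import *
st()
plan([([.494,-.0665,.06],(86,0),.42,5)])"
```

```text
t 34.48 p [ 0.4923 -0.066   0.1878] rpy [-179.5   -0.    86. ] F [-0.1 -0.2  0.1] w 0.0357 g 0.0 q [-2.360e-01 -1.190e-01  1.819e+00 -1.000e-03  1.450e+00 -1.650e-01]
[[0,.001,.026,-.002,0,0,.42],[0,0,.025,-.001,0,0,.42],[0,.001,.026,-.002,0,0,.42],[0,0,.025,-.001,0,0,.42],[0,0,.026,-.002,0,0,.42]]
```

Request:
step_arm(
  rows=[
    [0,0.001,0.026,-0.002,0,0,0.42],
    [0,0,0.026,-0.001,0,0,0.42],
    [0,0.001,0.026,-0.002,0,0,0.42],
    [0,0,0.026,-0.001,0,0,0.42],
    [0,0,0.024,-0.001,0,0,0.42],
  ],
)

```text
time_s: 35.1
tcp_pos: [0.4943, -0.0659, 0.0591]
orientation: [-3.141, -0.0, 1.502]
wrist_force: [0.3, 0.2, -0.3]
gripper_width: 0.0362
gripper_force: 0.0
```

Request:
step_arm(
  rows=[
    [0,0,0,0,0,0,0.25],
    [0,0,0,0,0,0,0.15],
    [0,0,0,0,0,0,0],
    [0,0,0,0,0,0,0],
  ],
  squeeze=30,
)

```text
time_s: 35.6
tcp_pos: [0.495, -0.0664, 0.0614]
orientation: [3.139, 0.0, 1.501]
wrist_force: [2.7, 1.3, -3.0]
gripper_width: 0.0105
gripper_force: 29.6
```

```bash
python3 -c "
from h import *
st()"
```

```text
t 35.6 p [ 0.495  -0.0664  0.0614] rpy [179.9   0.   86. ] F [ 2.7  1.3 -3. ] w 0.0105 g 29.6 q [-0.236  0.011  1.937  0.     1.192 -0.166]
```

Handle held. Pushing home smoothly.

Request:
step_arm(
  rows=[
    [0,0.004,0,0,0,0,0],
    [0,0.007,0,0,0,0,0],
    [0,0.009,0,0,0,0,0],
    [0,0.01,0,0,0,0,0],
    [0,0.01,0,0,0,0,0],
  ],
)

```text
time_s: 36.22
tcp_pos: [0.535, -0.0696, 0.0613]
orientation: [3.141, 0.001, 1.501]
wrist_force: [-2.5, 0.9, 5.9]
gripper_width: 0.0107
gripper_force: 30.4
```

Request:
step_arm(
  rows=[
    [0,0.01,0,0,0,0,0],
    [0,0.01,0,0,0,0,0],
    [0,0.01,0,0,0,0,0],
    [0,0.01,0,0,0,0,0],
    [0,0.01,0,0,0,0,0],
  ],
)

```text
time_s: 36.85
tcp_pos: [0.5849, -0.0735, 0.0613]
orientation: [3.141, 0.001, 1.501]
wrist_force: [-3.4, -1.4, 5.5]
gripper_width: 0.0107
gripper_force: 30.4
```

Request:
step_arm(
  rows=[
    [0,0.008,0,0,0,0,0],
    [0,0.006,0,0,0,0,0],
    [0,0.004,0,0,0,0,0],
    [0,0.003,0,0,0,0,0],
    [0,0.002,0,0,0,0,0],
  ],
)

```text
time_s: 37.48
tcp_pos: [0.6078, -0.0753, 0.0613]
orientation: [3.14, 0.002, 1.501]
wrist_force: [-2.4, -2.7, 6.6]
gripper_width: 0.0108
gripper_force: 30.4
```

```bash
python3 -c "
from h import *
st()"
```

```text
t 37.48 p [ 0.6078 -0.0753  0.0613] rpy [1.799e+02 1.000e-01 8.600e+01] F [-2.4 -2.7  6.6] w 0.0108 g 30.4 q [-0.206  0.301  1.613 -0.002  1.226 -0.135]
```

Request:
step_arm(
  rows=[
    [0,0.002,0,0,0,0,0],
    [0,0.002,0,0,0,0,0],
    [0,0.002,0,0,0,0,0],
    [0,0.002,0,0,0,0,0],
  ],
)

```text
time_s: 37.98
tcp_pos: [0.6157, -0.0759, 0.0614]
orientation: [3.14, 0.002, 1.501]
wrist_force: [-3.2, -3.2, 4.5]
gripper_width: 0.0105
gripper_force: 30.4
```

Request:
step_arm(
  rows=[
    [0,0.002,0,0,0,0,0],
    [0,0.002,0,0,0,0,0],
  ],
)

```text
time_s: 38.22
tcp_pos: [0.6196, -0.0762, 0.0613]
orientation: [3.14, 0.002, 1.501]
wrist_force: [-3.1, -2.8, 5.4]
gripper_width: 0.0106
gripper_force: 30.4
```

Request:
step_arm(
  rows=[
    [0,0.001,0,0,0,0,0],
    [0,0.001,0,0,0,0,0],
    [0,0,0,0,0,0,0],
  ],
)

```text
time_s: 38.6
tcp_pos: [0.6201, -0.0762, 0.0613]
orientation: [-3.139, 0.002, 1.501]
wrist_force: [-9.7, -1.5, 11.9]
gripper_width: 0.0108
gripper_force: 31.0
```

It reached the home stop at x≈.620 with the force rising. Releasing and retreating.

Request:
step_arm(
  rows=[
    [0,0,0,0,0,0,0.2],
    [0,0,0,0,0,0,0.4],
    [0,0,0,0,0,0,0.4],
  ],
)

```text
time_s: 38.98
tcp_pos: [0.6208, -0.0752, 0.0603]
orientation: [-3.142, 0.0, 1.501]
wrist_force: [-0.1, 1.0, -0.5]
gripper_width: 0.0341
gripper_force: 0.0
```

Request:
step_arm(
  rows=[
    [0,-0.002,-0.02,0,0,0,0.4],
    [0,0,-0.04,0,0,0,0.4],
    [0,0,-0.05,0,0,0,0.4],
    [0,0,-0.05,0,0,0,0.4],
    [0.04,0,-0.03,0,0,0,0.4],
  ],
)

```text
time_s: 39.6
tcp_pos: [0.6226, -0.0371, 0.2561]
orientation: [3.136, 0.002, 1.498]
wrist_force: [0.2, 0.8, -0.2]
gripper_width: 0.0345
gripper_force: 0.0
```

Request:
step_arm(
  rows=[
    [0.05,-0.02,0,0,0,0,0.4],
    [0.05,-0.02,0,0,0,0,0.4],
    [0.05,-0.02,0,0,0,0,0.4],
    [0.05,-0.01,0,0,0,0,0.4],
    [0,0,0,0,0,0,0.4],
  ],
)

```text
time_s: 40.22
tcp_pos: [0.5648, 0.1728, 0.2523]
orientation: [3.14, -0.001, 1.506]
wrist_force: [0.2, -0.9, 0.5]
gripper_width: 0.0342
gripper_force: 0.0
```

```bash
python3 -c "
from h import *
st()
im=snap('scene','s12.png')['color']
cv2.imwrite('pics/c12.png',cv2.resize(im[180:420,170:490],(800,600),interpolation=2)[:,:,::-1])"
```

```text
t 40.23 p [0.5648 0.1728 0.2523] rpy [ 1.799e+02 -1.000e-01  8.630e+01] F [ 0.2 -0.9  0.5] w 0.0342 g 0.0 q [2.100e-01 9.500e-02 1.488e+00 1.000e-03 1.557e+00 2.750e-01]
```

View pics/c12.png

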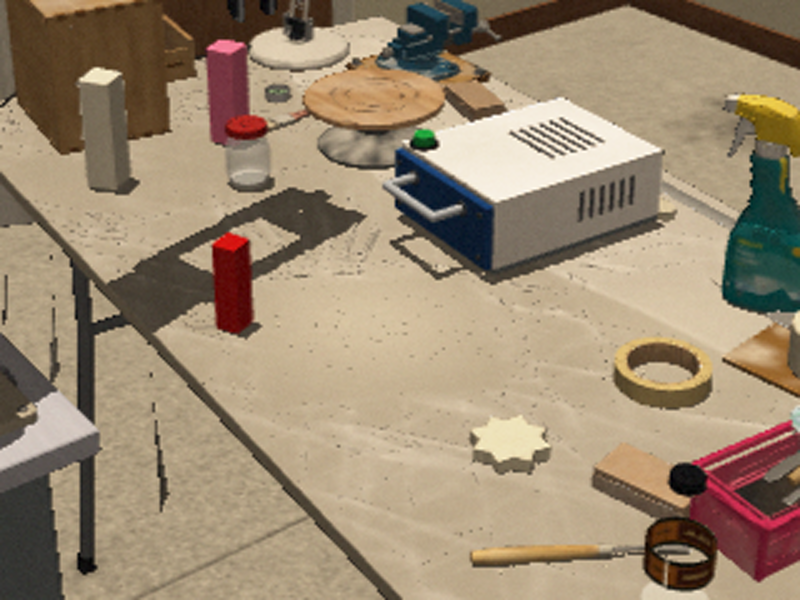

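The tray front (crop 445,200) is flush with the housing, the button at (425,138) is up, the bar is inside, and all the bystanders stand as before. Handing in.

```bash
python3 -c "
from plant import manip
print(manip.finish_job())"
```

```text
the job is handed in; nothing more can be done
None
```

The job is handed in at about 40 s of the 72 s allowed: the bar lies between the orange brackets, the tray is pushed gently home and let go, the button is up, and the other things stand where they were.

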